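# Slide the drip pan home under the sausage grill

### The job

Put the emptied drip pan back under the sausage roller grill: push it along the counter, flat and without lifting it, past the salt pot, the sharpening stone and the sauce cups without the pan or the robot touching any of them, and in between the grill's guide rails. Press it gently but firmly until the catch has clicked and the pan stays fully home by itself when you let go, never pushing harder than 20 N and never flicking it; leave the loose bowl, saucer and tongs where they are.

Things in the scene. Friction and masses are not known exactly. Their poses are not given: they have to be found in the camera images.
- pan: Drip pan: shallow open pan of greasy sheet steel, loose, 0.3 to 0.5 kg, 160 mm long (its x), 100 mm wide (its y), flat walls 45 mm high. Its +x end goes into the grill first. A small wedge lug stands 5 mm above each side wall, 21 to 31 mm to the +x side of the centre. Friction on the counter about 0.3. Origin: centre of its underside; z up.
- pan_lip (a point): Middle of the outer face of the pan's front wall (its -x end), 30 mm above the counter; this wall is a plain lip 58 mm high, 100 mm wide and flat: push the pan in here, with the fingertips low (about 10 to 40 mm above the counter).
- grill: Sausage roller grill, fixed, steel, 300 mm deep (its x), 420 mm wide (its y), 195 mm high, on feet; underside of its body 65 mm above the counter. Origin: on the counter below the middle of its front face; x points from that face into the grill, the way the pan goes in; z up. Two knobs stand 15 mm out of the face at y = -90 and -150 mm, 105 mm high.
- bay_mouth (a point): Mouth of the pan's bay, on the counter, 50 mm in front of the grill's face, at the middle (axes as the grill's). Two guide rails, 26 mm high: lead-ins 156 mm apart here, narrowing over 30 mm to parallel rails 106 mm apart inside, which run on under the grill to 165 mm beyond this point.
- bay_home (a point): Nominal place of the pan's origin when fully home (5 mm inside the grill's face, axes as the grill's): its lip then stands 75 mm out in front. The true home lies up to 16 mm deeper or shallower: catch, kick-out spring and back stop sit hidden on one screw-adjusted bar, not measurable, to be felt.
- bay_catch (a point): Nominal place of the hidden roller catch. From 46 mm before home the kick-out spring resists with 2 to 4 N; over the last 15 mm the roller rides over the lugs, total push 8 to 12 N, then drops behind them (push halves); a stiff rubber stop follows 1 mm on. Push slowly until about 14 N is felt; over 20 N bends it. Let go, a caught pan stays; an uncaught one is pushed out 20 mm or more.
- pot: Obstacle, fixed: round lidded steel salt pot with a red band, 60 mm diameter, 48 mm high, standing between the pan and the grill. Origin: centre of its underside.
- stone: Obstacle, fixed: grey sharpening stone in a dark wooden base, 60 mm (its x) by 190 mm (its y), 40 mm high. Origin: centre of its underside.
- cups: Obstacle, fixed: black holder with two round white sauce cups, 64 mm (its x) by 150 mm (its y), 45 mm high. Origin: centre of its underside.
- bowl: Bystander, loose: small blue bowl, 80 mm diameter, 38 mm high. Origin: centre of its underside.
- saucer: Bystander, loose: small white saucer, 80 mm diameter, 18 mm high. Origin: centre of its underside.
- tongs: Bystander, loose: steel serving tongs with dark grips lying on the counter, about 235 mm long, 12 mm high. Origin: under its middle.
There are look-alikes about, which are no part of the job. Leave any orange or purple look-alike of the pan alone.

How it is judged:
On the way:
1. the pan has come round the obstacles and its leading end is between the grill's guide rails, square to them (x of pan in the frame of grill above -0.09 m and y of pan in the frame of grill between -0.008 and 0.008 m and angle between the x axis of pan and the x axis of grill, either way round below 0.12 rad), for 0.1 s.
At the end, for the whole second after the job is handed in: The pan lies flat between the guide rails, held by the catch: origin -16 to +26 mm along the grill's x (home is +5 mm, give or take 16), within 6 mm of the bay's middle, square within 0.08 rad, at rest and let go (x of pan in the frame of grill between -0.016 and 0.026 m and y of pan in the frame of grill between -0.006 and 0.006 m and angle between the x axis of pan and the x axis of grill, either way round below 0.08 rad and angle between pan's own z axis and vertical below 0.04 rad and height (world z) of pan below 0.003 m and linear speed of pan below 0.01 m/s); the robot touches nothing.
It fails at once if the pan or the robot touches the salt pot, the sharpening stone or the sauce cups (contact force between anything else and pot above 0.5 N or contact force between anything else and stone above 0.5 N or contact force between anything else and cups above 0.5 N).
It fails at once if the pan is pushed harder than 20 N (contact force between any of the arm, the fingers and pan above 20 N).
It fails at once if the pan is lifted off the counter or tipped (height (world z) of pan above 0.012 m or angle between pan's own z axis and vertical above 0.15 rad).
It fails at once if the pan is flicked or shoved faster than 0.4 m/s (linear speed of pan above 0.4 m/s).
It fails at once if the bowl, the saucer or the tongs are shifted by more than 15 mm (distance of any of bowl, saucer, tongs from where it was at the start of the episode above 0.015 m).
It also fails if it takes over 72 s, if anything falls off the work surface, if the arm or the gripper's body presses on something with over 40 N, if the wrist force passes 120 N, or if a joint passes its speed limit or range.

### The arm

A 6-joint arm with a two-finger parallel gripper is mounted at the origin on the work surface. World frame = base frame: x ahead of the robot, y to its left, z up, the work surface at z = 0. Lengths are in m, angles in rad, forces in N, time in s.
With the tool pointing down it reaches from about 0.275 to 0.825 m from the base axis. Payload 4.9 kg.
Tool frame: the origin (TCP) lies on the centre line of the jaws, within the pads' length; the fingertips stand 17 mm ahead of it and the grasp point (between the pads) lies 2 mm behind it (bot.finger_overhang is the distance from the TCP to the fingertips, in m); z points along the fingers, y is the direction in which the jaws open and shut (so a half turn about z gives the same grasp; the last joint's range is limited). The gripper opens to 85 mm and grips with 20 to 120 N. Pads are 22 mm wide; open, the fingers measure 114 mm over their backs; the gripper's body (76 mm by 85 mm) begins 54 mm behind the grasp point. The pads swing forward as they close: fully open they stand 13 mm farther back than shut.
Start: joints at [1.064, 0.326, -0.193, 1.052, 0, 1.437], TCP at [0.2, 0.512, 0.248] pointing down, gripper open.
Joint ranges: [-2.65, 2.65], [-0.97, 1.79], [-1.3, 1.35], [-1.93, 2.1], [-1.47, 1.37], [-3.14, 3.14]. Speed limits (rad/s): [2.57, 2.57, 3.14, 3.14, 3.14, 3.14].

### API

Orientations are given as a unit quaternion [w, x, y, z].
In Python, from plant import bot, optics gives the robot as it stands.
- The arm moves only by the tool step_arm, never from a script. Its argument "plan" is a list of rows, each a list of 3 entries, a list of its own where there are three numbers: the shift along the world's x, y, z normalised to -1 to 1, where 1 is 0.15 m, then the turn, a rotation vector about the world's x, y, z normalised to -1 to 1, where 1 is 90 degrees, then the gripper command: -1 is shut, 1 is fully open, values between are in proportion. A call has 1 to 5 rows; each row shifts and turns the pose as measured when the row begins; what a row does not reach is not made up. A row lasts 1/8 s, in which the tool goes at most 62.5 mm and 10.7 degrees, less where a joint would pass 70% of its speed; a pose out of reach is approached as far as the arm can. A call with a number of a shift or a turn outside -1 to 1 is refused whole. A call with a gripper value outside its range is refused whole. The fingers move at their own pace and stop on an object; "squeeze" is the grip in N (left out, the last holds). Time passes only in rows, so rows that do not move let the fingers close. It gives the time, the measured TCP pose, the force and the opening at its end, in the units of the state.
- bot.get_obs(): the state, without advancing time (a new reading comes with each control period).
- optics.grab_frame(name): name is "scene" or "top" or "wrist"; returns a dict with "pixels" (480x640x3 uint8, blue, green, red), "K" (3x3 intrinsics, pixels), "D" ([k1, k2, p1, p2, k3] as OpenCV has them; the pictures are not rectified), "R" (3x3) and "t" (3): a world point X has camera coordinates R X + t; the wrist camera has in their place "tool_from_camera" (4x4, takes a point from camera to tool coordinates, whose origin is the TCP and whose axes are the flange's). Camera axes: x right, y down, z forward; pixel columns grow to the right and rows downward; lengths in m; the calibration is good to about 2 mm. A picture is of the moment at which its call begins: read the wrist's pose just before it. There is no depth.
- bot.job_done(): hands the job in, once; it reports no verdict.
The state is a dict: "t": time; "qpos": joint angles; "dq": joint speeds; "joint_torque": joint torques, N m; "ee_pos": TCP position; "tcp_rot": TCP orientation; "ft_force": force on the tool from outside, world axes, zero at the start; "torque": the same for the moment, N m; "width": opening from 0.0 (shut) to 1.0 (fully open).
Only numpy, scipy, OpenCV 4.12 (cv2) and the standard library are available. Lean on these libraries where they do the work, as an engineer would, in place of code of your own. Each camera call takes 0.05 s, during which the arm holds its last target.

## Working session

There is one attempt and no reset: what is moved stays moved. The work goes in short steps, Python scripts to look and compute and a tool call to move; the robot and the scene stay as the last step left them, time stands still between calls to the robot, and variables do not carry over. Pictures are saved under pics/ and viewed, and the job is handed in when it is done.

Besides the shell and the picture viewer there is one more tool, called after "Emit:" in YAML: its name, and indented under it one key for each argument. step_arm: Moves the arm, as the interface text tells. Scaled input: -1 to 1 covers 0.15 m each way for a shift and 90 degrees each way for a turn. Its arguments: {"type":"object","properties":{"plan":{"type":"array"},"squeeze":{"type":"number"}},"required":["plan"]}

```bash
mkdir -p pics; ls
python3 - <<'E'
from plant import bot, optics
import cv2, json
o=bot.get_obs(); print(o)
for n in ["scene","top"]:
    f=optics.grab_frame(n); cv2.imwrite(f"pics/{n}0.png",f["pixels"]); print(n,f["K"],f["D"],f["R"],f["t"])
E
```

```text
pics
{'t': 0.0, 'qpos': array([ 1.06381464e+00,  3.26951233e-01, -1.93584663e-01,  1.05202329e+00,
       -2.40748309e-06,  1.43659107e+00]), 'dq': array([-9.17690244e-05,  3.15869913e-04,  1.49182931e-03,  8.09410982e-04,
        1.36276885e-03, -5.18417398e-04]), 'joint_torque': array([-1.04946830e-03, -4.43401909e+01,  2.62439167e+01,  1.56071334e-02,
       -1.50073693e-04, -3.16386934e-05]), 'ee_pos': array([0.2000284 , 0.51173234, 0.24749753]), 'tcp_rot': array([-2.76621857e-04,  1.85310808e-01,  9.82679565e-01, -8.36897283e-04]), 'ft_force': array([ 0.84359949, -0.28619493, -0.09140206]), 'torque': array([ 0.00275561, -0.03896536, -0.07713616]), 'width': 0.9990786213933841}
scene [[618.00940144   0.         318.73296242]
 [  0.         618.00940144 236.14632726]
 [  0.           0.           1.        ]] [-0.19461393  0.          0.          0.          0.        ] [[-0.17115011 -0.98517101 -0.01207138]
 [-0.88426262  0.15899986 -0.43908845]
 [ 0.43449656 -0.06447577 -0.89836274]] [0.20500874 0.49223909 1.62594149]
top [[586.41122248   0.         321.56515708]
 [  0.         586.41122248 232.07132432]
 [  0.           0.           1.        ]] [-0.11143249  0.          0.          0.          0.        ] [[-0.00186416 -0.99992452 -0.01214428]
 [-0.99293254  0.00329197 -0.11863448]
 [ 0.1186655   0.0118373  -0.99286373]] [0.11110662 0.5384023  1.38772164]
```

View pics/scene0.png

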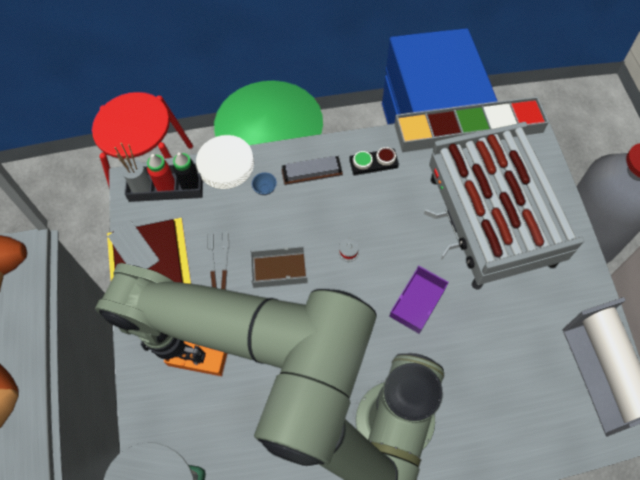

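View pics/top0.png

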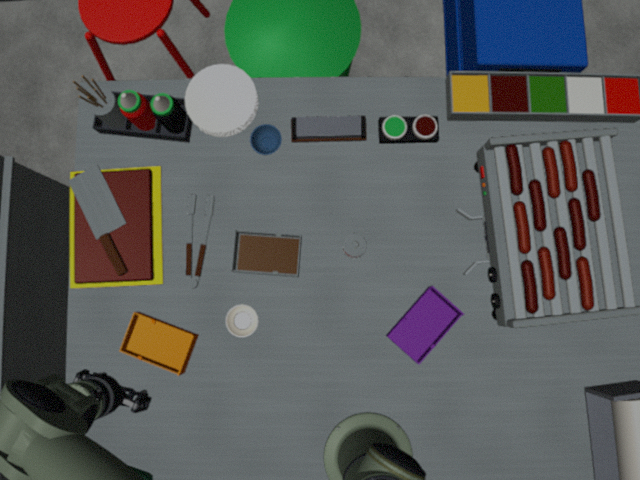

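```bash
cat > h.py <<'E'
import numpy as np, cv2
from plant import bot, optics
def ray(f,px):
    u=cv2.undistortPoints(np.array(px,float).reshape(-1,1,2),np.array(f["K"]),np.array(f["D"])).reshape(-1,2)
    R=np.array(f["R"]);t=np.array(f["t"]).ravel()
    d=np.c_[u,np.ones(len(u))]@R   # R^T d
    return -R.T@t,d
def onz(f,px,z):
    c,d=ray(f,px); return c+d*((z-c[2])/d[:,2])[:,None]
def proj(f,X):
    X=np.array(X,float).reshape(-1,3)
    r,_=cv2.Rodrigues(np.array(f["R"])); return cv2.projectPoints(X,r,np.array(f["t"]),np.array(f["K"]),np.array(f["D"]))[0].reshape(-1,2)
def crop(f,x0,y0,x1,y1,k,name):
    cv2.imwrite(name,cv2.resize(f["pixels"][y0:y1,x0:x1],None,fx=k,fy=k,interpolation=cv2.INTER_CUBIC))
E
python3 - <<'E'
import cv2
print(__import__('plant').bot.finger_overhang)
a=cv2.imread('pics/top0.png');s=cv2.imread('pics/scene0.png')
cv2.imwrite('pics/c1.png',cv2.resize(a[215:295,220:380],None,fx=5,fy=5,interpolation=2))
cv2.imwrite('pics/c2.png',cv2.resize(a[120:335,440:640],None,fx=2.8,fy=2.8,interpolation=2))
cv2.imwrite('pics/c3.png',cv2.resize(s[225:305,235:375],None,fx=5,fy=5,interpolation=2))
E
```

```text
0.017
```

View pics/c1.png

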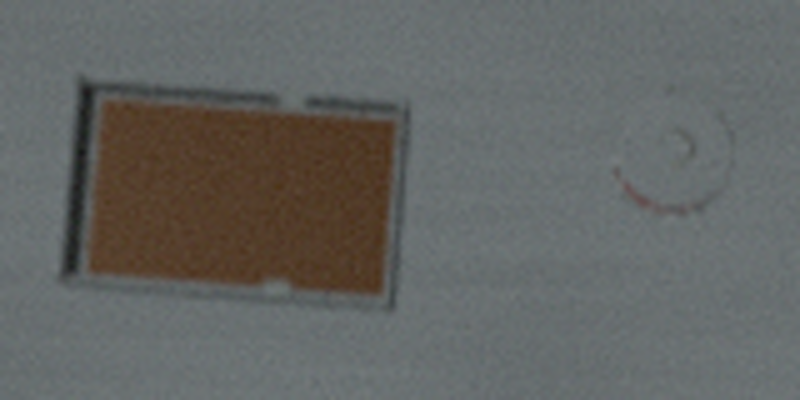

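View pics/c2.png

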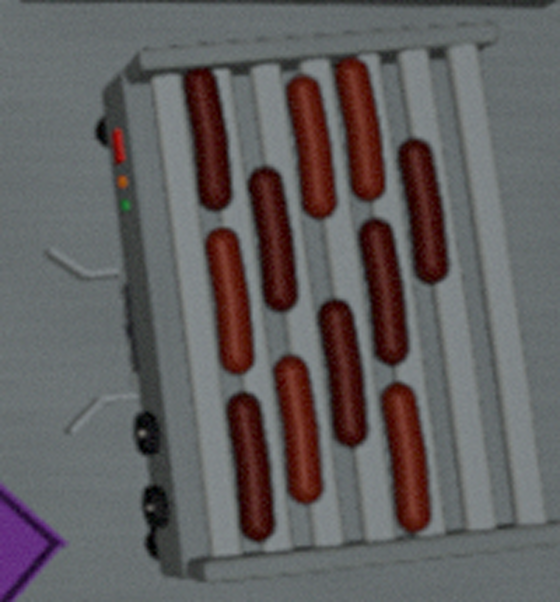

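View pics/c3.png

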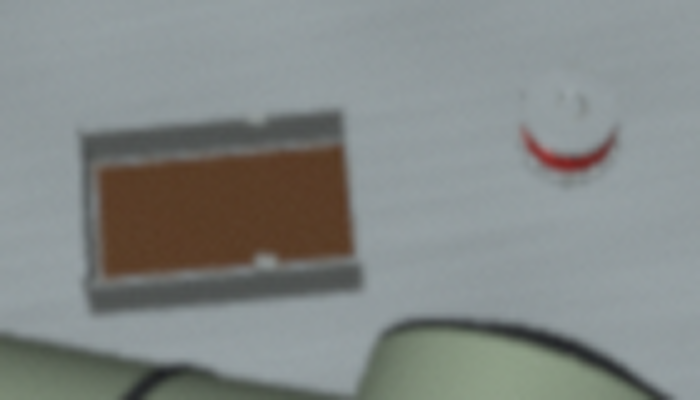

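Run:
```python
from h import *
np.set_printoptions(precision=4,suppress=True)
T=optics.grab_frame("top");S=optics.grab_frame("scene")
l=onz(T,[(236.4,231),(233.2,270)],.058);e=onz(T,[(301,235),(298.6,276.6)],.045)
print("lip",l,"end",e)
lm=l.mean(0)[:2];em=e.mean(0)[:2];print("c",(lm+em)/2,"len",np.linalg.norm(em-lm),"yaw",np.degrees(np.arctan2(*(em-lm)[::-1])))
m=onz(T,[(457.9,210),(465,273.6)],.026);k=onz(T,[(470.4,217.5),(475.7,262.9)],.026);i=onz(T,[(482,217.5),(488,261.8)],.026)
for n,p in(("mouth",m),("kink",k),("in",i)):
  d=p[0]-p[1]; print(n,p,p.mean(0),np.linalg.norm(d),np.degrees(np.arctan2(d[1],d[0]))-90)
# grill top corners front etc.
print("grill top front edge", onz(T,[(484,150),(500,322)],.195))
print("pot", onz(T,[(356,244.6)],.05), onz(S,[(235+567/5,225+112/5)],.048))
print("stone",onz(T,[(291,116),(366,116),(366,142),(291,142)],.03))
print("cups",onz(T,[(379,116),(439,116),(439,143),(379,143)],.03))
print("bowl",onz(T,[(265,138)],.03)," purple", onz(T,[(432,287),(462,314),(388,336)],.045))
print("tongs", onz(T,[(194,287),(213,196),(193,196)],.01),"saucer",onz(T,[(241,320)],.015))
```

```text
lip [[0.5389 0.3129 0.058 ]
 [0.4458 0.3192 0.058 ]] end [[0.5303 0.159  0.045 ]
 [0.4306 0.1645 0.045 ]]
c [0.4864 0.2389] len 0.15478691714160497 yaw -94.41285118771283
mouth [[ 0.5929 -0.2248  0.026 ]
 [ 0.437  -0.2377  0.026 ]] [ 0.5149 -0.2312  0.026 ] 0.1564835314597017 -85.26720197326298
kink [[ 0.5743 -0.2552  0.026 ]
 [ 0.4628 -0.2647  0.026 ]] [ 0.5185 -0.2599  0.026 ] 0.11187958722807632 -85.10368681490507
in [[ 0.5742 -0.284   0.026 ]
 [ 0.4653 -0.2951  0.026 ]] [ 0.5197 -0.2896  0.026 ] 0.10947988356229695 -84.15711352725218
grill top front edge [[ 0.6997 -0.2494  0.195 ]
 [ 0.3256 -0.2711  0.195 ]]
pot [[0.5062 0.0274 0.05  ]] [[0.5016 0.0327 0.048 ]]
stone [[ 0.8314  0.1856  0.03  ]
 [ 0.8305 -0.0017  0.03  ]
 [ 0.7635 -0.0008  0.03  ]
 [ 0.7644  0.1852  0.03  ]]
cups [[ 0.8304 -0.0342  0.03  ]
 [ 0.8306 -0.1847  0.03  ]
 [ 0.7608 -0.1824  0.03  ]
 [ 0.7608 -0.033   0.03  ]]
bowl [[0.7751 0.25   0.03  ]]  purple [[ 0.4046 -0.1531  0.045 ]
 [ 0.3401 -0.2237  0.045 ]
 [ 0.2897 -0.0468  0.045 ]]
tongs [[0.4066 0.4235 0.01  ]
 [0.633  0.3808 0.01  ]
 [0.6333 0.4314 0.01  ]] saucer [[0.3267 0.3057 0.015 ]]
```

Candidates for the pan in the top view are the grey steel tray with the brown floor at (267,254), the orange one at (160,343) and the purple one at (425,325). The description fits the steel one. The close crop shows its dark, high lip at the left end and the lugs right of centre, so +x already points at the grill. The salt pot at (356,245) stands straight in the way. My route is to push the pan sideways into the far lane, then by the lip past the pot, then sideways back onto the bay axis, then in.

Emit:
step_arm:
  plan:
    - [[0.2, -0.3, 0], [0, 0, 0.1], 0.2]
    - [[0.2, -0.3, 0], [0, 0, 0.1], 0.2]
    - [[0.2, -0.3, 0], [0, 0, 0.09], 0.2]
    - [[0.2, -0.3, 0], [0, 0, 0], 0.2]
    - [[0.2, -0.3, -0.1], [0, 0, 0], 0.2]
  squeeze: 20

```text
t: 0.82
ee_pos: [0.3525, 0.2837, 0.2326]
tcp_rot: [0.001, -0.053, 0.999, 0.0]
ft_force: [1.1, 0.2, -0.2]
width: 0.606
```

```bash
cat >> h.py <<'E'
from scipy.spatial.transform import Rotation as Ro
O=np.array([0.519,-0.281]);th=np.radians(-85.2);ex=np.array([np.cos(th),np.sin(th)]);ey=np.array([-ex[1],ex[0]])
def G(p): p=np.array(p)[:2]-O; return np.array([p@ex,p@ey])
def W(gx,gy): return O+gx*ex+gy*ey
def st():
    o=bot.get_obs();q=np.array(o["tcp_rot"]);R=Ro.from_quat(q[[1,2,3,0]]).as_matrix()
    f=np.array(o["ft_force"])
    print("t %.2f"%o["t"],"ee",np.round(o["ee_pos"],4),"G",np.round(G(o["ee_pos"]),4),"jawyaw %.2f"%np.degrees(np.arctan2(R[1,1],R[0,1])),"zt",np.round(R[:,2],3),"w %.2f"%o["width"],"F",np.round(f,1),"FG",np.round([f[:2]@ex,f[:2]@ey],1),"q",np.round(o["qpos"],2))
    return o
def to(gx,gy,z=None):
    o=bot.get_obs();d=W(gx,gy)-np.array(o["ee_pos"])[:2]
    print("to",gx,gy,"shift norm",np.round(d/.15,3), "" if z is None else round((z-o["ee_pos"][2])/.15,3))
E
python3 -c "
from h import *
st();to(-.521,-.085,.035)"
```

```text
t 0.82 ee [0.3525 0.2837 0.2326] G [-0.5766 -0.1187] jawyaw 96.13 zt [ 0.003  0.001 -1.   ] w 0.61 F [ 1.1  0.2 -0.2] FG [-0.1  1.1] q [ 0.51  0.16 -0.46  0.95 -0.    0.41]
to -0.521 -0.085 shift norm [ 0.255 -0.351] -1.318
```

Emit:
step_arm:
  plan:
    - [[0.13, -0.17, -0.2], [0, 0, -0.015], 0.2]
    - [[0.13, -0.18, -0.2], [0, 0, 0], 0.2]
    - [[0, 0, -0.35], [0, 0, 0], 0.2]
    - [[0, 0, -0.35], [0, 0, 0], 0.2]
    - [[0, 0, -0.15], [0, 0, 0], 0.2]

```text
t: 1.45
ee_pos: [0.3967, 0.2261, 0.0419]
tcp_rot: [0.005, -0.037, 0.999, 0.001]
ft_force: [0.1, -1.0, -0.3]
width: 0.599
```

```bash
python3 -c "
from h import *
st();to(-.521,-.085,.035)
f=optics.grab_frame('top');crop(f,200,180,400,330,4,'pics/a1.png')
f=optics.grab_frame('scene');crop(f,200,180,400,330,4,'pics/a2.png')"
```

```text
t 1.45 ee [0.3967 0.2261 0.0419] G [-0.5156 -0.0794] jawyaw 94.23 zt [ 0.01   0.003 -1.   ] w 0.60 F [ 0.1 -1.  -0.3] FG [1.  0.1] q [ 0.36  0.42 -0.7   0.45 -0.    0.28]
to -0.521 -0.085 shift norm [-0.04   0.033] -0.046
```

View pics/a1.png

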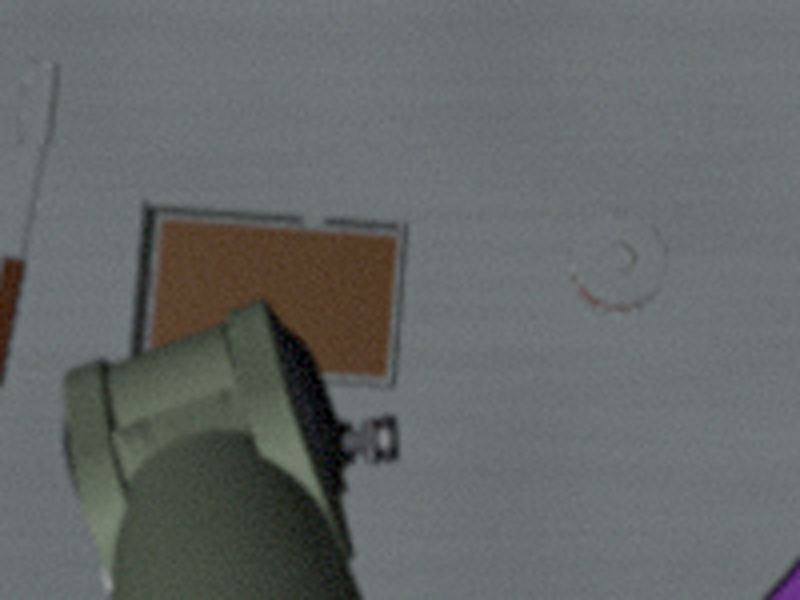

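View pics/a2.png

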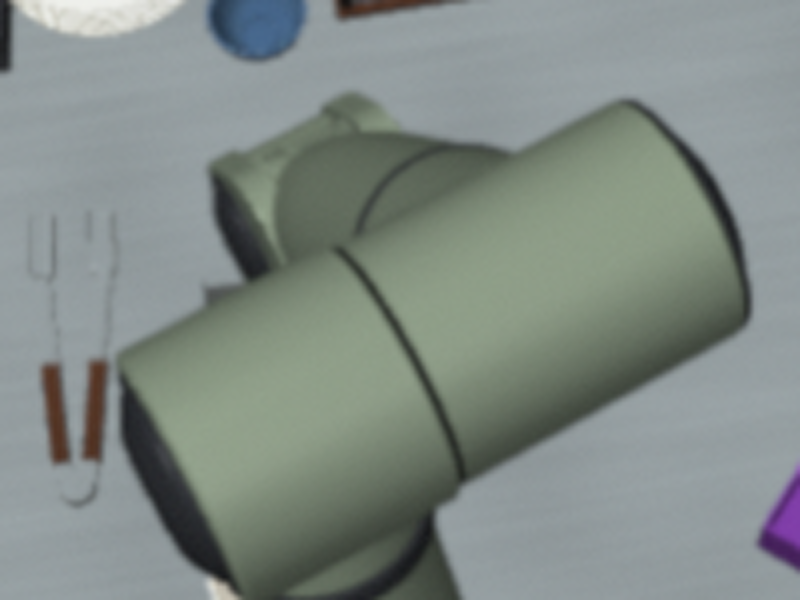

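Emit:
step_arm:
  plan:
    - [[0.04, 0.05, -0.035], [0, 0, 0.006], 0.2]
    - [[0.07, 0.006, 0], [0, 0, 0], 0.2]
    - [[0.07, 0.006, 0], [0, 0, 0], 0.2]
    - [[0.07, 0.006, 0], [0, 0, 0], 0.2]
    - [[0.07, 0.006, 0], [0, 0, 0], 0.2]

```text
t: 2.17
ee_pos: [0.449, 0.2391, 0.04]
tcp_rot: [0.006, -0.043, 0.999, 0.002]
ft_force: [-1.8, -0.3, 0.2]
width: 0.598
```

```bash
python3 -c "
from h import *
st()"
```

```text
t 2.17 ee [0.449  0.2391 0.04  ] G [-0.5241 -0.0262] jawyaw 94.88 zt [ 0.013  0.004 -1.   ] w 0.60 F [-1.8 -0.3  0.2] FG [ 0.2 -1.8] q [ 0.34  0.49 -0.57  0.5  -0.    0.26]
```

Emit:
step_arm:
  plan:
    - [[0.1, 0.008, -0.01], [0, 0, 0], 0.2]
    - [[0.1, 0.008, -0.01], [0, 0, 0], 0.2]
    - [[0.1, 0.008, 0], [0, 0, 0], 0.2]
    - [[0.1, 0.008, 0], [0, 0, 0], 0.2]
    - [[0.05, 0.004, 0], [0, 0, 0], 0.2]

```text
t: 2.8
ee_pos: [0.5214, 0.2448, 0.0366]
tcp_rot: [0.006, -0.043, 0.999, 0.002]
ft_force: [-3.1, -0.5, 1.3]
width: 0.599
```

```bash
python3 -c "
from h import *
st()
f=optics.grab_frame('top');crop(f,200,150,400,300,4,'pics/b1.png')"
```

```text
t 2.80 ee [0.5214 0.2448 0.0366] G [-0.5237  0.0463] jawyaw 94.87 zt [ 0.012  0.005 -1.   ] w 0.60 F [-3.1 -0.5  1.3] FG [ 0.2 -3.1] q [ 0.31  0.59 -0.39  0.59  0.    0.23]
```

View pics/b1.png

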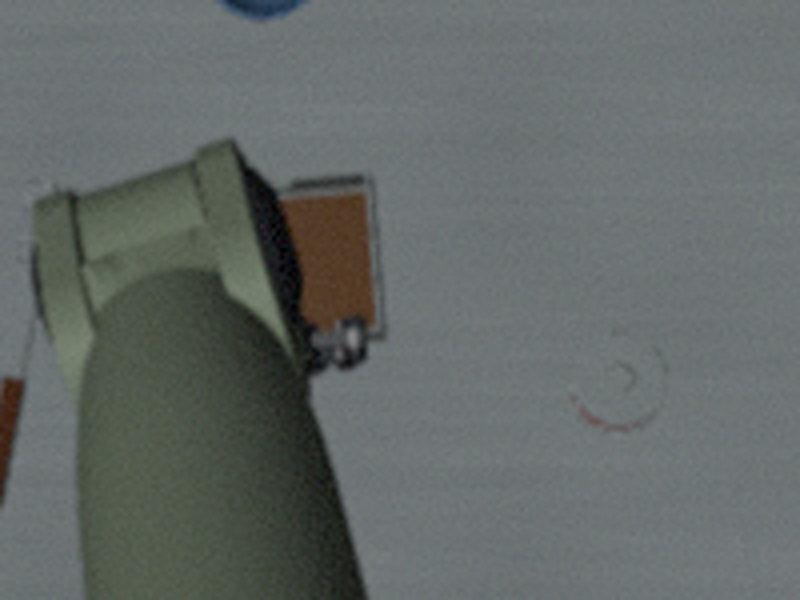

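Emit:
step_arm:
  plan:
    - [[0.1, 0.008, 0], [0, 0, 0], 0.2]
    - [[0.08, 0.007, 0], [0, 0, 0], 0.2]
    - [[0, 0, 0], [0, 0, 0], 0.2]
    - [[-0.2, -0.016, 0], [0, 0, 0], 0.2]
    - [[-0.2, -0.016, 0.3], [0, 0, 0], 0.2]

```text
t: 3.48
ee_pos: [0.4882, 0.2413, 0.0791]
tcp_rot: [0.004, -0.042, 0.999, 0.002]
ft_force: [-0.1, -0.5, 1.4]
width: 0.599
```

Emit:
step_arm:
  plan:
    - [[-0.2, 0.25, 0.3], [0, 0, -0.11], 0.2]
    - [[0, 0.3, 0.2], [0, 0, -0.11], 0.2]
    - [[0, 0.3, 0], [0, 0, -0.11], 0.2]
    - [[0, 0.15, 0], [0, 0, -0.11], 0.2]
    - [[0, 0, 0], [0, 0, -0.11], 0.2]

```text
t: 4.1
ee_pos: [0.4571, 0.3949, 0.1597]
tcp_rot: [0.008, 0.393, 0.919, 0.003]
ft_force: [-0.4, -0.6, -0.1]
width: 0.601
```

```bash
python3 -c "
from h import *
st()
f=optics.grab_frame('top');cv2.imwrite('pics/d1.png',f['pixels']);crop(f,200,150,400,300,4,'pics/d2.png')"
```

```text
t 4.10 ee [0.4571 0.3949 0.1597] G [-0.6787 -0.0052] jawyaw 43.67 zt [ 0.016 -0.001 -1.   ] w 0.60 F [-0.4 -0.6 -0.1] FG [ 0.6 -0.5] q [ 0.6   0.49 -0.19  0.89 -0.01  1.4 ]
```

View pics/d2.png

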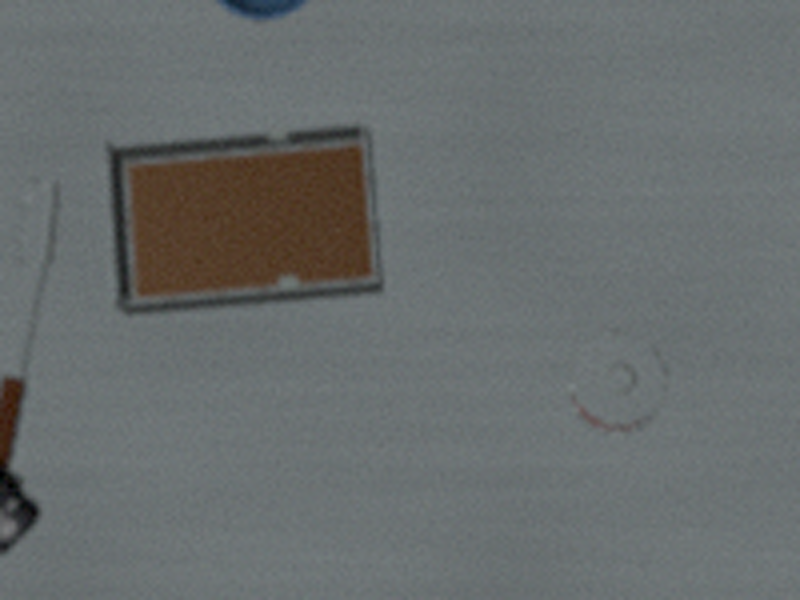

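```bash
cat >> h.py <<'E'
def pan(f,lc,ec,x0=0,y0=0,k=1):
    lc=np.array(lc)/k+[x0,y0];ec=np.array(ec)/k+[x0,y0]
    l=onz(f,lc,.058);e=onz(f,ec,.045);lm=l.mean(0);em=e.mean(0)
    d=(em-lm)[:2]; print("lip G",[np.round(G(p),4) for p in l],"end G",[np.round(G(p),4) for p in e]);print("centre G",np.round(G((lm+em)/2),4),"len",round(np.linalg.norm(d),4),"yaw",round(np.degrees(np.arctan2(d[1],d[0])),2))
E
python3 -c "
from h import *
T=optics.grab_frame('top')
pan(T,[(112,145),(125,308)],[(368,128),(380,288)],200,150,4)
print([np.round(G(p),4) for p in onz(T,[(200+55/4,150+180/4)],.012)])
to(-.635,.137,.037)"
```

```text
lip G [array([-0.6032,  0.18  ]), array([-0.6019,  0.0802])] end G [array([-0.4488,  0.1792]), array([-0.4493,  0.0807])]
centre G [-0.5258  0.13  ] len 0.1535 yaw -85.25
[array([-0.6475,  0.1709])]
to -0.635 0.137 shift norm [ 0.97  -0.202] -0.816
```

Emit:
step_arm:
  plan:
    - [[0.25, -0.06, 0], [0, 0, -0.11], 0.2]
    - [[0.25, -0.06, 0], [0, 0, -0.11], 0.2]
    - [[0.25, -0.06, 0], [0, 0, -0.11], 0.2]
    - [[0.15, -0.06, 0], [0, 0, -0.1], 0.2]
    - [[0, 0, 0], [0, 0, 0], 0.2]

```text
t: 4.82
ee_pos: [0.5941, 0.3541, 0.1589]
tcp_rot: [0.007, 0.676, 0.737, -0.001]
ft_force: [-0.1, 0.3, 0.4]
width: 0.602
```

```bash
python3 -c "
from h import *
st();to(-.628,.13,.042)"
```

```text
t 4.83 ee [0.5941 0.3541 0.1589] G [-0.6265  0.128 ] jawyaw 4.99 zt [ 0.009 -0.011 -1.   ] w 0.60 F [-0.1  0.3  0.4] FG [-0.3 -0.1] q [ 0.44  0.65  0.1   1.02 -0.01  1.92]
to -0.628 0.13 shift norm [0.012 0.011] -0.78
```

Emit:
step_arm:
  plan:
    - [[0.012, 0.011, -0.3], [0, 0, 0], 0.2]
    - [[0, 0, -0.3], [0, 0, 0], 0.2]
    - [[0, 0, -0.1], [0, 0, 0], 0.2]
    - [[0, 0, 0], [0, 0, 0], 0.2]

```text
t: 5.32
ee_pos: [0.5935, 0.3561, 0.0535]
tcp_rot: [0.007, 0.67, 0.742, -0.0]
ft_force: [-0.2, 0.5, 0.6]
width: 0.6
```

```bash
python3 -c "
from h import *
st();to(-.628,.13,.042)
f=optics.grab_frame('wrist');cv2.imwrite('pics/w1.png',f['pixels'])
f=optics.grab_frame('top');crop(f,180,130,380,280,4,'pics/e2.png')"
```

```text
t 5.33 ee [0.5935 0.3561 0.0535] G [-0.6286  0.1275] jawyaw 5.81 zt [ 0.01  -0.009 -1.   ] w 0.60 F [-0.2  0.5  0.6] FG [-0.5 -0.2] q [ 0.44  0.75 -0.01  0.81 -0.01  1.91]
to -0.628 0.13 shift norm [ 0.017 -0.003] -0.077
```

View pics/w1.png

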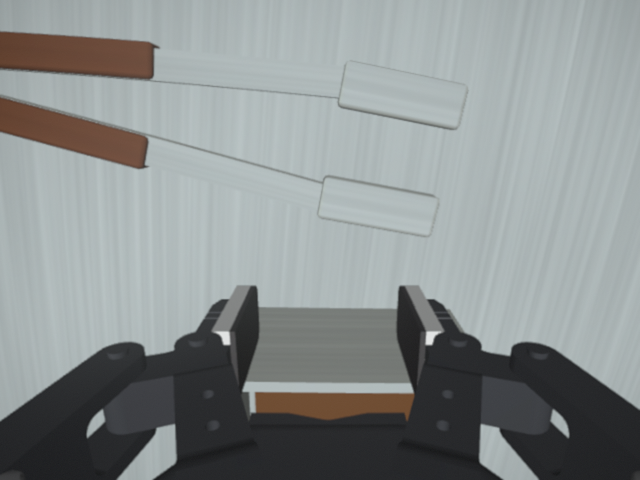

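View pics/e2.png

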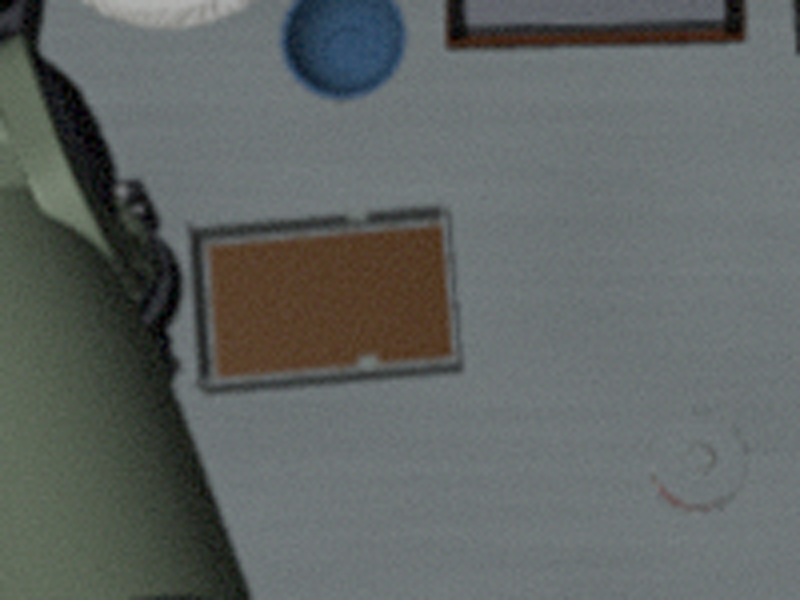

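Emit:
step_arm:
  plan:
    - [[0.01, -0.05, -0.075], [0, 0, -0.011], 0.2]
    - [[0.008, -0.06, 0], [0, 0, 0], 0.2]
    - [[0.008, -0.1, 0], [0, 0, 0], 0.2]
    - [[0.008, -0.1, 0], [0, 0, 0], 0.2]
    - [[0.008, -0.1, 0], [0, 0, 0], 0.2]

```text
t: 6.05
ee_pos: [0.6038, 0.2934, 0.0477]
tcp_rot: [0.008, 0.677, 0.736, 0.005]
ft_force: [0.2, 2.3, -1.1]
width: 0.602
```

```bash
python3 -c "
from h import *
st()
f=optics.grab_frame('top');crop(f,200,130,400,280,4,'pics/e3.png')"
```

```text
t 6.05 ee [0.6038 0.2934 0.0477] G [-0.5653  0.1326] jawyaw 4.84 zt [ 0.018 -0.004 -1.   ] w 0.60 F [ 0.2  2.3 -1.1] FG [-2.3  0.4] q [ 0.35  0.71 -0.1   0.75 -0.01  1.83]
```

View pics/e3.png

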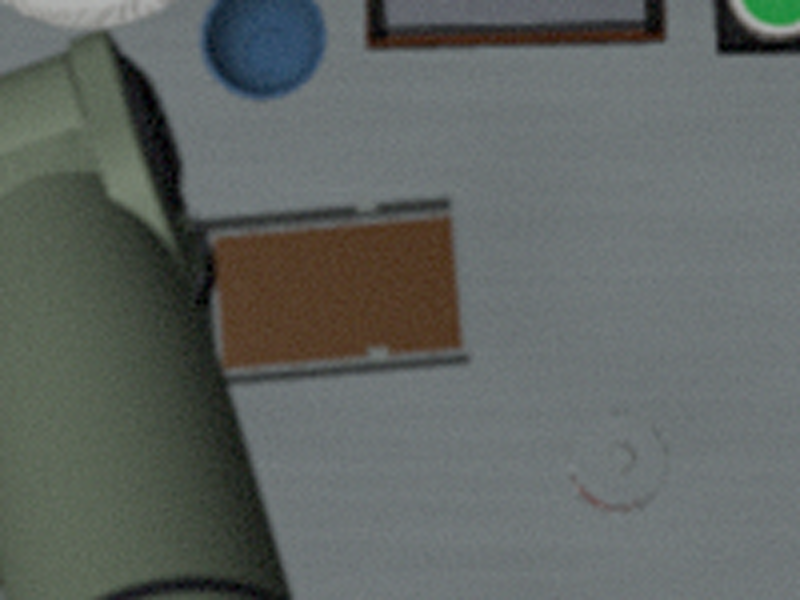

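Emit:
step_arm:
  plan:
    - [[0.006, -0.1, -0.03], [0, 0, 0], 0.2]
    - [[0.008, -0.1, -0.02], [0, 0, 0], 0.2]
    - [[0.008, -0.12, 0], [0, 0, 0], 0.2]
    - [[0.008, -0.12, 0], [0, 0, 0], 0.2]
    - [[0.008, -0.12, 0], [0, 0, 0], 0.2]

```text
t: 6.72
ee_pos: [0.6104, 0.2022, 0.0402]
tcp_rot: [0.009, 0.677, 0.736, 0.005]
ft_force: [-0.4, 1.0, 0.6]
width: 0.601
```

```bash
python3 -c "
from h import *
st()
f=optics.grab_frame('top');crop(f,240,130,440,280,4,'pics/e4.png')"
```

```text
t 6.72 ee [0.6104 0.2022 0.0402] G [-0.4738  0.1315] jawyaw 4.75 zt [ 0.019 -0.005 -1.   ] w 0.60 F [-0.4  1.   0.6] FG [-1.  -0.3] q [ 0.21  0.68 -0.19  0.68 -0.01  1.7 ]
```

View pics/e4.png

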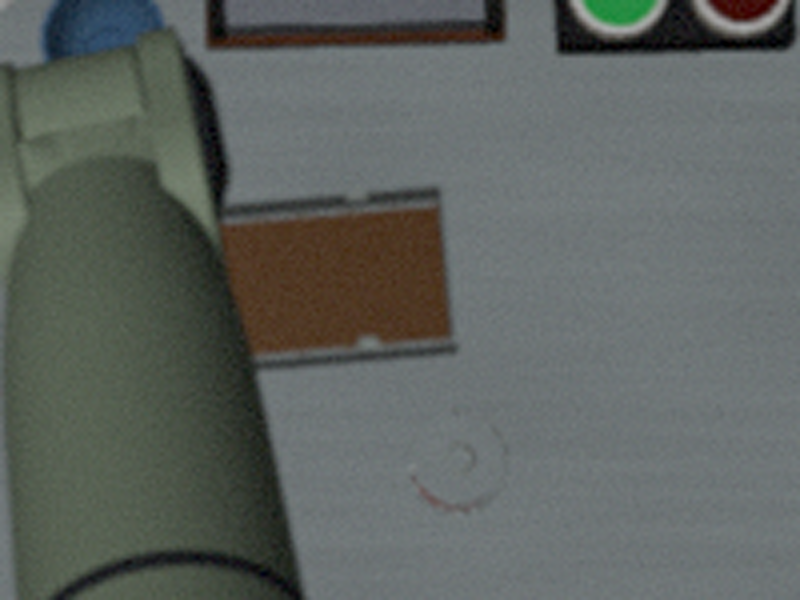

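Emit:
step_arm:
  plan:
    - [[0.01, -0.12, 0], [0, 0, 0], 0.2]
    - [[0.01, -0.12, 0], [0, 0, 0], 0.2]
    - [[0.01, -0.12, 0], [0, 0, 0], 0.2]
    - [[0.01, -0.12, 0], [0, 0, 0], 0.2]
    - [[0.01, -0.12, 0], [0, 0, 0], 0.2]

```text
t: 7.4
ee_pos: [0.6182, 0.1042, 0.0401]
tcp_rot: [0.009, 0.678, 0.735, 0.004]
ft_force: [-0.1, 1.4, 0.0]
width: 0.603
```

```bash
python3 -c "
from h import *
st()
f=optics.grab_frame('top');crop(f,280,130,480,280,4,'pics/e5.png')"
```

```text
t 7.40 ee [0.6182 0.1042 0.0401] G [-0.3756  0.1311] jawyaw 4.65 zt [ 0.019 -0.007 -1.   ] w 0.60 F [-0.1  1.4  0. ] FG [-1.4 -0. ] q [ 0.05  0.65 -0.24  0.66 -0.01  1.54]
```

View pics/e5.png

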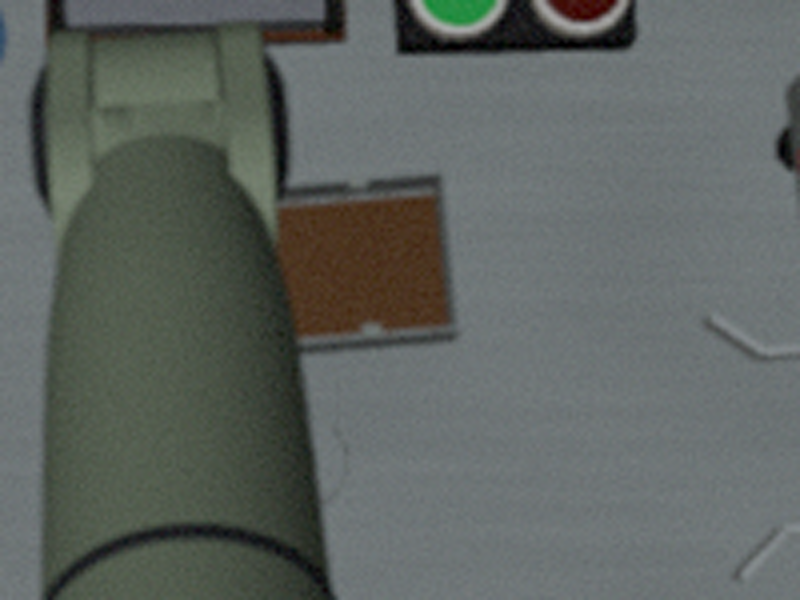

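```bash
python3 -c "
from h import *
T=optics.grab_frame('top')
print([G(p) for p in onz(T,[(390,175),(393.75,214)],.045)])"
```

```text
[array([-0.20987868,  0.17564942]), array([-0.21054384,  0.07941654])]
```

Emit:
step_arm:
  plan:
    - [[0.01, -0.12, 0], [0, 0, 0], 0.2]
    - [[0.01, -0.12, 0], [0, 0, 0], 0.2]
    - [[0.01, -0.12, 0], [0, 0, 0], 0.2]
    - [[0.01, -0.12, 0], [0, 0, 0], 0.2]
    - [[0.01, -0.12, 0], [0, 0, 0], 0.2]

```text
t: 8.12
ee_pos: [0.626, 0.0086, 0.04]
tcp_rot: [0.009, 0.678, 0.735, 0.004]
ft_force: [-0.4, 1.6, 0.4]
width: 0.595
```

```bash
python3 -c "
from h import *
st()
f=optics.grab_frame('top');crop(f,320,130,520,280,4,'pics/e6.png')"
```

```text
t 8.12 ee [0.626  0.0086 0.04  ] G [-0.2796  0.1309] jawyaw 4.63 zt [ 0.018 -0.007 -1.   ] w 0.59 F [-0.4  1.6  0.4] FG [-1.6 -0.2] q [-0.1   0.65 -0.25  0.66 -0.01  1.39]
```

View pics/e6.png

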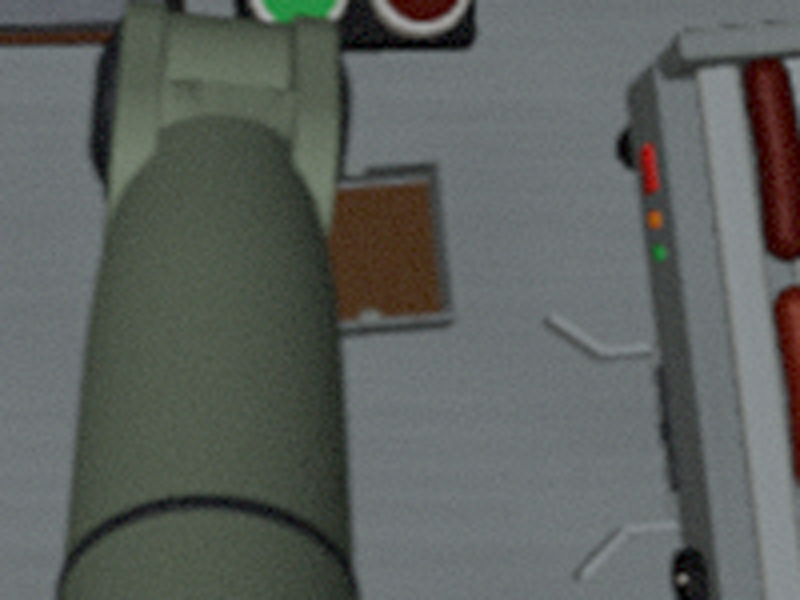

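Emit:
step_arm:
  plan:
    - [[0.01, -0.11, 0], [0, 0, 0], 0.2]
    - [[0.01, -0.1, 0], [0, 0, 0], 0.2]
    - [[0, 0, 0], [0, 0, 0], 0.2]
    - [[-0.01, 0.15, 0.05], [0, 0, 0], 0.2]
    - [[-0.01, 0.15, 0.35], [0, 0, 0], 0.2]

```text
t: 8.8
ee_pos: [0.6228, 0.0172, 0.097]
tcp_rot: [0.007, 0.68, 0.733, -0.0]
ft_force: [-0.1, 0.9, -0.5]
width: 0.6
```

Emit:
step_arm:
  plan:
    - [[0, 0.1, 0.35], [0, 0, 0.11], 0.2]
    - [[0, 0, 0.1], [0, 0, 0.11], 0.2]
    - [[-0.2, 0.1, 0], [0, 0, 0.11], 0.2]
    - [[-0.2, 0, 0], [0, 0, 0.11], 0.2]
    - [[0, 0, 0], [0, 0, 0.11], 0.2]

```text
t: 9.43
ee_pos: [0.5621, 0.0597, 0.1743]
tcp_rot: [0.01, 0.291, 0.957, 0.006]
ft_force: [0.3, -0.7, -1.1]
width: 0.603
```

```bash
python3 -c "
from h import *
st()
f=optics.grab_frame('top');crop(f,320,130,520,280,4,'pics/e7.png')"
```

```text
t 9.43 ee [0.5621 0.0597 0.1743] G [-0.3359  0.0715] jawyaw 56.12 zt [ 0.023  0.007 -1.   ] w 0.60 F [ 0.3 -0.7 -1.1] FG [0.7 0.3] q [-0.03  0.4  -0.29  0.86  0.01  0.56]
```

View pics/e7.png

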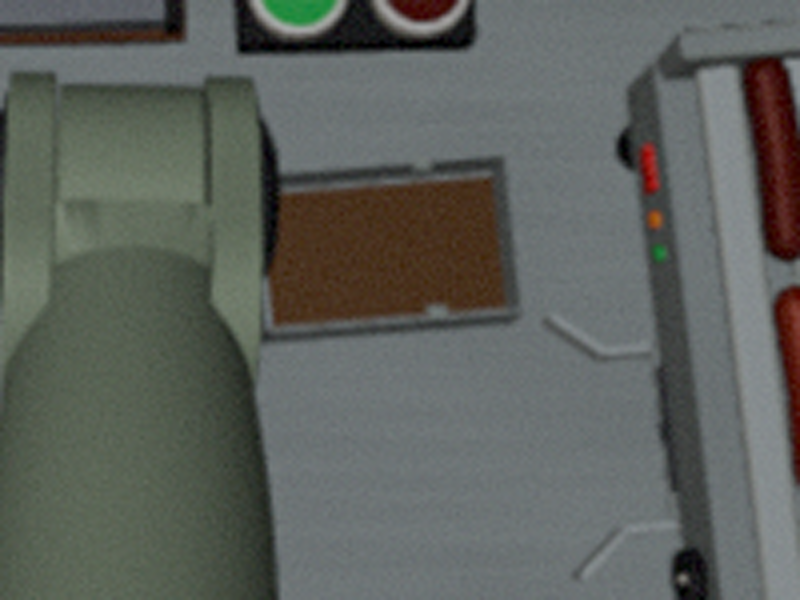

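```bash
python3 -c "
from h import *
T=optics.grab_frame('top')
print([np.round(G(p),4) for p in onz(T,[(445.5,170),(449.25,209.5)],.045)])
print('mouth tips',[np.round(G(p),4) for p in onz(T,[(457,209),(465,274)],.026)])
print('rails',[np.round(G(p),4) for p in onz(T,[(320+600/4,130+353/4),(320+650/4,130+350/4),(320+628/4,130+526/4),(320+678/4,130+525/4)],.026)])
to(-.16,.222,.17)"
```

```text
[array([-0.0732,  0.1766]), array([-0.0752,  0.0788])]
mouth tips [array([-0.0518,  0.081 ]), array([-0.0501, -0.0791])]
rails [array([-0.0223,  0.0555]), array([0.0088, 0.0546]), array([-0.0173, -0.0516]), array([ 0.0134, -0.0537])]
to -0.16 0.222 shift norm [ 1.085 -1.082] -0.03
```

Emit:
step_arm:
  plan:
    - [[0.22, -0.22, 0], [0, 0, 0.11], 0.2]
    - [[0.22, -0.22, 0], [0, 0, 0.11], 0.2]
    - [[0.22, -0.22, 0], [0, 0, 0.11], 0.2]
    - [[0.22, -0.22, 0], [0, 0, 0.1], 0.2]
    - [[0.15, -0.15, 0], [0, 0, 0], 0.2]

```text
t: 10.15
ee_pos: [0.7224, -0.0916, 0.1759]
tcp_rot: [0.008, -0.046, 0.999, 0.01]
ft_force: [-0.0, -0.2, -0.5]
width: 0.604
```

```bash
python3 -c "
from h import *
st();to(-.155,.216,.04)"
```

```text
t 10.15 ee [ 0.7224 -0.0916  0.1759] G [-0.1717  0.2186] jawyaw 95.31 zt [ 0.016  0.021 -1.   ] w 0.60 F [-0.  -0.2 -0.5] FG [ 0.2 -0. ] q [-0.24  0.7   0.24  1.1   0.02 -0.33]
to -0.155 0.216 shift norm [-0.008 -0.112] -0.906
```

Emit:
step_arm:
  plan:
    - [[-0.01, -0.11, -0.1], [-0.013, 0.01, -0.006], 0.2]
    - [[0, 0, -0.2], [0, 0, 0], 0.2]
    - [[0, 0, 0], [0, 0, 0], 0.2]

```text
t: 10.52
ee_pos: [0.7202, -0.1081, 0.1269]
tcp_rot: [-0.002, -0.038, 0.999, -0.001]
ft_force: [-0.4, 0.0, -0.1]
width: 0.601
```

```bash
python3 -c "
from h import *
st();to(-.155,.214,.04)
f=optics.grab_frame('scene');crop(f,330,130,530,280,4,'pics/g1.png')
f=optics.grab_frame('wrist');cv2.imwrite('pics/g2.png',f['pixels'])"
```

```text
t 10.53 ee [ 0.7202 -0.1081  0.1269] G [-0.1555  0.2149] jawyaw 94.33 zt [-0.004 -0.001 -1.   ] w 0.60 F [-0.4  0.  -0.1] FG [-0.1 -0.4] q [-0.25  0.75  0.2   1.03 -0.   -0.32]
to -0.155 0.214 shift norm [-0.006 -0.004] -0.579
```

View pics/g2.png

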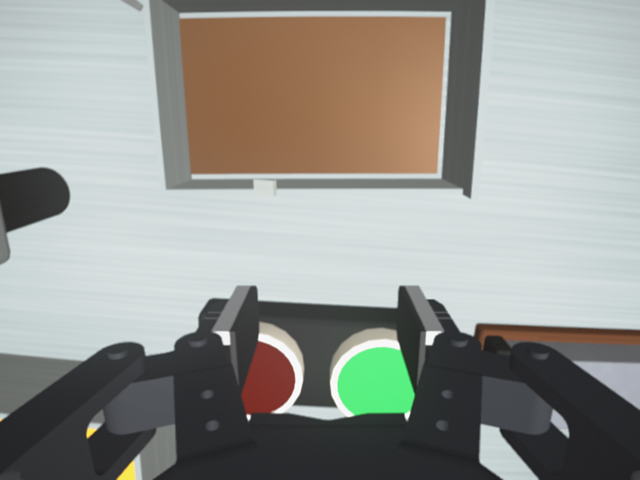

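Run:
```python
from h import *
np.set_printoptions(precision=4,suppress=True)
o=bot.get_obs();f=optics.grab_frame('wrist')
q=np.array(o['tcp_rot']);R=Ro.from_quat(q[[1,2,3,0]]).as_matrix()
M=np.array(f['tool_from_camera'])
print(M)
u=cv2.undistortPoints(np.array([(255,303),(320,304),(400,308),(165,189),(470,196),(300,187)],float).reshape(-1,1,2),np.array(f['K']),np.array(f['D'])).reshape(-1,2)
d=(np.c_[u,np.ones(6)]@M[:3,:3].T)@R.T; c=np.array(o['ee_pos'])+R@M[:3,3]
for z in (.03,.045,.0): 
    p=c+d*((z-c[2])/d[:,2])[:,None]; print(z,[G(x) for x in p])
```

```text
[[-0.0001 -0.9647 -0.2634  0.0664]
 [ 1.      0.0001 -0.0008  0.0011]
 [ 0.0007 -0.2634  0.9647 -0.1245]
 [ 0.      0.      0.      1.    ]]
0.03 [array([-0.1121,  0.2542]), array([-0.1508,  0.255 ]), array([-0.1986,  0.258 ]), array([-0.0655,  0.1853]), array([-0.2349,  0.1905]), array([-0.1407,  0.185 ])]
0.045 [array([-0.1151,  0.2473]), array([-0.1512,  0.248 ]), array([-0.1958,  0.2508]), array([-0.0716,  0.183 ]), array([-0.2297,  0.1878]), array([-0.1418,  0.1827])]
0.0 [array([-0.1061,  0.268 ]), array([-0.15  ,  0.2689]), array([-0.2042,  0.2723]), array([-0.0534,  0.19  ]), array([-0.2454,  0.1958]), array([-0.1385,  0.1896])]
```

Emit:
step_arm:
  plan:
    - [[0, 0, -0.25], [0, 0, 0.004], 0.2]
    - [[0, 0, -0.25], [0, 0, 0], 0.2]
    - [[0, 0, -0.06], [0, 0, 0], 0.2]
    - [[0, 0, 0], [0, 0, 0], 0.2]

```text
t: 11.18
ee_pos: [0.7273, -0.108, 0.0545]
tcp_rot: [0.007, -0.042, 0.999, -0.003]
ft_force: [0.2, 0.0, -0.8]
width: 0.597
```

```bash
python3 -c "
from h import *
st();to(-.155,.214,.04)"
```

```text
t 11.18 ee [ 0.7273 -0.108   0.0545] G [-0.155  0.222] jawyaw 94.78 zt [ 0.015 -0.006 -1.   ] w 0.60 F [ 0.2  0.  -0.8] FG [-0.   0.2] q [-0.25  0.81  0.13  0.87 -0.   -0.33]
to -0.155 0.214 shift norm [-0.053 -0.004] -0.096
```

Emit:
step_arm:
  plan:
    - [[-0.05, -0.004, -0.06], [0, 0, 0], 0.2]
    - [[-0.07, -0.006, -0.03], [0, 0, 0], 0.2]
    - [[-0.08, -0.007, 0], [0, 0, 0], 0.2]
    - [[-0.1, -0.008, 0], [0, 0, 0], 0.2]
    - [[-0.1, -0.008, 0], [0, 0, 0], 0.2]

```text
t: 11.8
ee_pos: [0.6705, -0.114, 0.0476]
tcp_rot: [0.014, -0.042, 0.999, -0.005]
ft_force: [1.7, 0.1, -0.2]
width: 0.598
```

```bash
python3 -c "
from h import *
st()
f=optics.grab_frame('top');crop(f,320,130,520,280,4,'pics/g3.png')"
```

```text
t 11.80 ee [ 0.6705 -0.114   0.0476] G [-0.1537  0.1649] jawyaw 94.78 zt [ 0.029 -0.009 -1.   ] w 0.60 F [ 1.7  0.1 -0.2] FG [0.  1.7] q [-0.28  0.72 -0.09  0.74 -0.   -0.36]
```

View pics/g3.png

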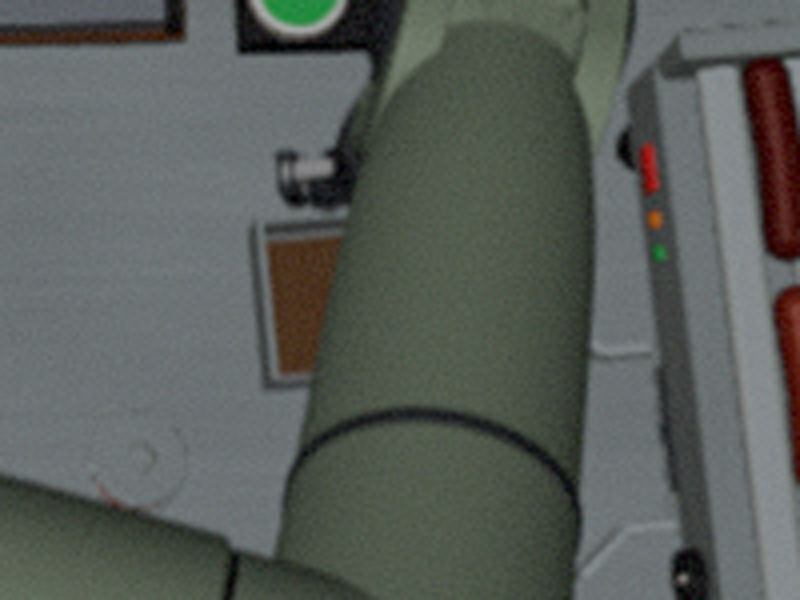

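Emit:
step_arm:
  plan:
    - [[-0.1, -0.008, -0.02], [0.006, 0.018, 0], 0.2]
    - [[-0.11, -0.009, -0.02], [0, 0, 0], 0.2]
    - [[-0.11, -0.009, 0], [0, 0, 0], 0.2]
    - [[-0.11, -0.009, 0], [0, 0, 0], 0.2]
    - [[-0.08, -0.006, 0], [0, 0, 0], 0.2]

```text
t: 12.48
ee_pos: [0.5932, -0.1217, 0.0449]
tcp_rot: [0.002, -0.042, 0.999, -0.0]
ft_force: [2.0, 0.7, -1.1]
width: 0.603
```

```bash
python3 -c "
from h import *
st()
f=optics.grab_frame('top');crop(f,320,150,520,300,4,'pics/g4.png')"
```

```text
t 12.47 ee [ 0.5932 -0.1217  0.0449] G [-0.1525  0.0872] jawyaw 94.76 zt [ 0.003 -0.    -1.   ] w 0.60 F [ 2.   0.7 -1.1] FG [-0.5  2.1] q [-0.32  0.62 -0.28  0.66  0.   -0.41]
```

View pics/g4.png

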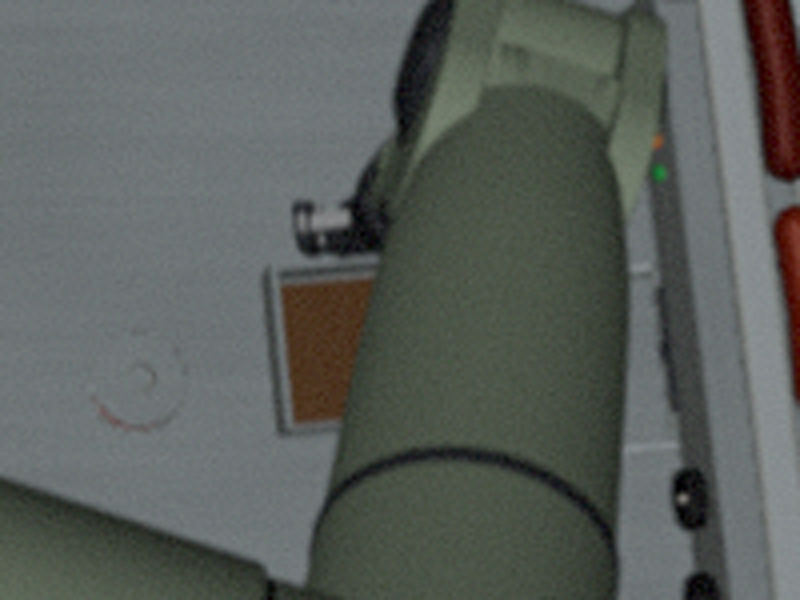

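```bash
python3 -c "
from h import *
T=optics.grab_frame('top')
print([np.round(G(p),4) for p in onz(T,[(386.5,217),(390.5,259)],.058)])"
```

```text
[array([-0.2302,  0.0719]), array([-0.2306, -0.0289])]
```

Emit:
step_arm:
  plan:
    - [[-0.08, -0.006, 0], [0, 0, 0], 0.2]
    - [[-0.05, -0.004, 0], [0, 0, 0], 0.2]
    - [[0, 0, 0], [0, 0, 0], 0.2]

```text
t: 12.95
ee_pos: [0.5726, -0.1234, 0.045]
tcp_rot: [0.001, -0.041, 0.999, -0.0]
ft_force: [-0.5, 0.7, 0.1]
width: 0.598
```

```bash
python3 -c "
from h import *
st()
f=optics.grab_frame('top');crop(f,320,150,520,300,4,'pics/g5.png')"
```

```text
t 12.95 ee [ 0.5726 -0.1234  0.045 ] G [-0.1526  0.0666] jawyaw 94.74 zt [ 0.003 -0.    -1.   ] w 0.60 F [-0.5  0.7  0.1] FG [-0.7 -0.5] q [-0.34  0.59 -0.34  0.63  0.   -0.42]
```

View pics/g5.png

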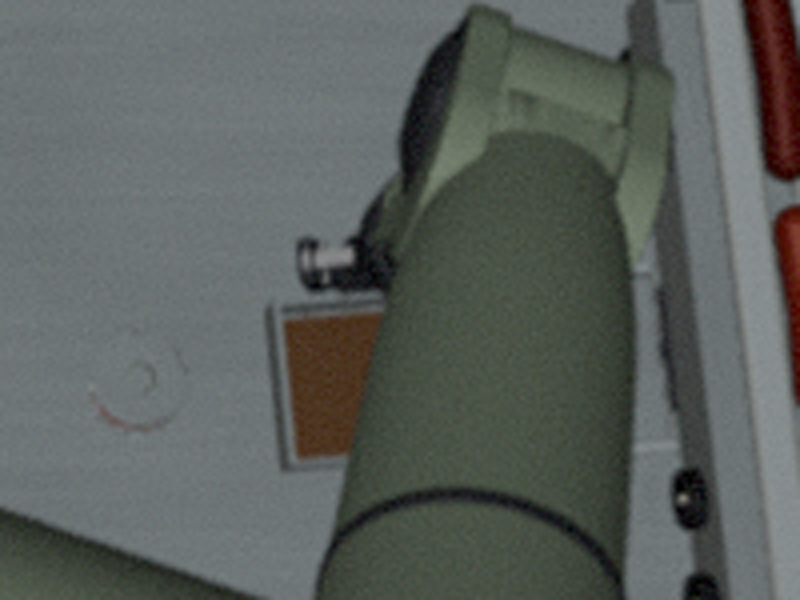

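Emit:
step_arm:
  plan:
    - [[0.15, 0.012, 0.05], [0, 0, 0], 0.2]
    - [[0.1, 0.008, 0.35], [0, 0, 0], 0.2]
    - [[0, 0, 0.4], [0, 0, -0.1], 0.6]
    - [[0, 0.2, 0.1], [0, 0, -0.11], 0.6]
    - [[0, 0.2, 0], [0, 0, -0.11], 0.6]

```text
t: 13.62
ee_pos: [0.6099, -0.0603, 0.1828]
tcp_rot: [0.0, 0.218, 0.976, 0.002]
ft_force: [0.6, -0.2, -0.7]
width: 0.798
```

Emit:
step_arm:
  plan:
    - [[0, 0.3, 0], [0, 0, -0.11], 0.6]
    - [[0, 0.3, 0], [0, 0, -0.11], 0.6]
    - [[0, 0, 0], [0, 0, -0.11], 0.6]
    - [[0, 0, 0], [0, 0, -0.11], 0.6]
    - [[0, 0, 0], [0, 0, -0.11], 0.6]

```text
t: 14.25
ee_pos: [0.6096, 0.0355, 0.183]
tcp_rot: [0.001, 0.616, 0.787, 0.001]
ft_force: [0.1, 0.7, 0.0]
width: 0.799
```

```bash
python3 -c "
from h import *
st()
f=optics.grab_frame('top');crop(f,320,150,520,300,4,'pics/h1.png')"
```

```text
t 14.25 ee [0.6096 0.0355 0.183 ] G [-0.3078  0.1167] jawyaw 13.88 zt [ 0.003  0.001 -1.   ] w 0.80 F [0.1 0.7 0. ] FG [-0.7  0.2] q [-0.06  0.48 -0.13  0.96  0.    1.27]
```

View pics/h1.png

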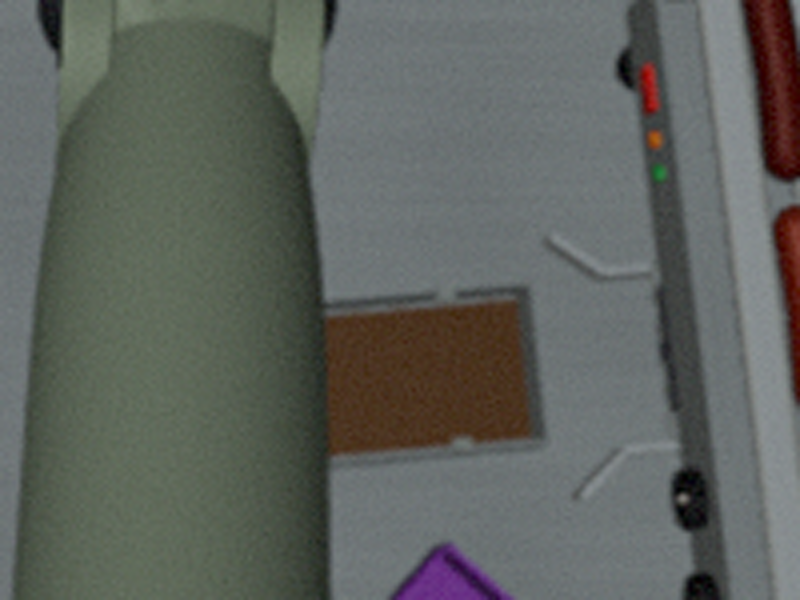

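```bash
python3 -c "
from h import *
T=optics.grab_frame('top');S=optics.grab_frame('scene')
pan(T,[(387.5,225.5),(391.5,267.25)],[(451.75,221.75),(456,259.25)])
print('pot rim top-view edges',[np.round(G(p),4) for p in onz(T,[(320+90/4,150+383/4),(320+187/4,150+375/4),(320+142/4,150+332/4)],.048)])
to(-.258,.002,.17);cv2.imwrite('pics/h2.png',S['pixels'])"
```

```text
lip G [array([-0.2298,  0.0513]), array([-0.2302, -0.0485])] end G [array([-0.0725,  0.0485]), array([-0.0724, -0.0425])]
centre G [-0.1512  0.0022] len 0.1575 yaw -84.62
pot rim top-view edges [array([-0.3407,  0.0133]), array([-0.2825,  0.0131]), array([-0.3069,  0.0412])]
to -0.258 0.002 shift norm [-0.735 -0.393] -0.087
```

View pics/h2.png

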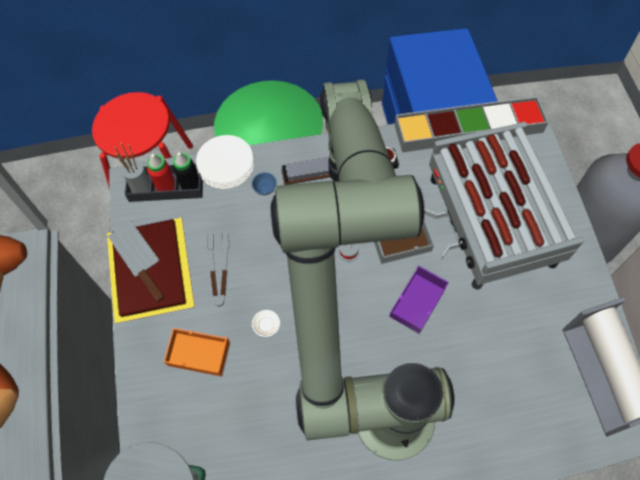

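Emit:
step_arm:
  plan:
    - [[-0.24, -0.13, 0], [0, 0, -0.1], 0.6]
    - [[-0.24, -0.13, 0], [0, 0, 0], 0.6]
    - [[-0.24, -0.13, 0], [0, 0, 0], 0.6]
    - [[0, 0, -0.1], [0, 0, 0], 0.6]
    - [[0, 0, 0], [0, 0, 0], 0.6]

```text
t: 15.02
ee_pos: [0.4986, -0.0254, 0.1677]
tcp_rot: [0.001, 0.67, 0.743, 0.001]
ft_force: [0.3, -0.4, -0.4]
width: 0.801
```

```bash
python3 -c "
from h import *
st();to(-.257,.001,.045)"
```

```text
t 15.03 ee [ 0.4986 -0.0254  0.1677] G [-0.2564  0.0011] jawyaw 5.90 zt [ 0.003 -0.    -1.   ] w 0.80 F [ 0.3 -0.4 -0.4] FG [0.5 0.3] q [-0.2   0.3  -0.45  0.82  0.    1.27]
to -0.257 0.001 shift norm [-0.001  0.004] -0.818
```

Well placed above the gap. I'll go down partway and look.

Emit:
step_arm:
  plan:
    - [[0, 0, -0.25], [0, 0, -0.012], 0.6]
    - [[0, 0, -0.15], [0, 0, 0], 0.6]
    - [[0, 0, 0], [0, 0, 0], 0.6]

```text
t: 15.4
ee_pos: [0.5013, -0.0257, 0.1083]
tcp_rot: [0.003, 0.675, 0.738, 0.002]
ft_force: [-0.5, 0.1, -0.0]
width: 0.802
```

```bash
python3 -c "
from h import *
st();to(-.257,.001,.045)
f=optics.grab_frame('wrist');cv2.imwrite('pics/i1.png',f['pixels'])"
```

```text
t 15.40 ee [ 0.5013 -0.0257  0.1083] G [-0.2559  0.0037] jawyaw 5.10 zt [ 0.007 -0.001 -1.   ] w 0.80 F [-0.5  0.1 -0. ] FG [-0.1 -0.5] q [-0.2   0.38 -0.52  0.67  0.    1.28]
to -0.257 0.001 shift norm [-0.018  0.006] -0.422
```

View pics/i1.png

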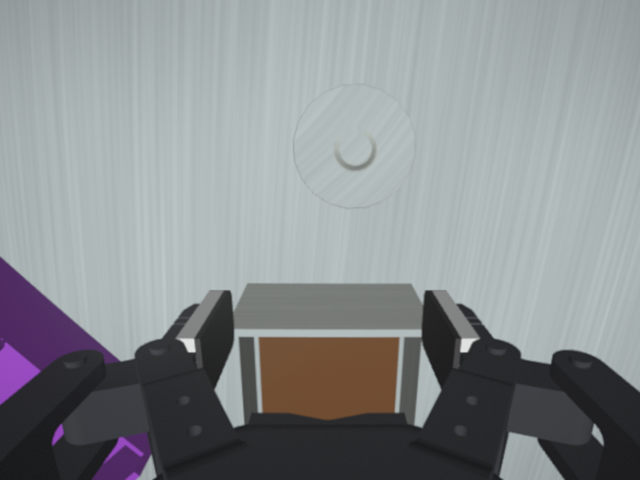

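```bash
cat >> h.py <<'E'
def wr(px,z):
    o=bot.get_obs();f=optics.grab_frame('wrist')
    q=np.array(o['tcp_rot']);R=Ro.from_quat(q[[1,2,3,0]]).as_matrix();M=np.array(f['tool_from_camera'])
    u=cv2.undistortPoints(np.array(px,float).reshape(-1,1,2),np.array(f['K']),np.array(f['D'])).reshape(-1,2)
    d=(np.c_[u,np.ones(len(u))]@M[:3,:3].T)@R.T; c=np.array(o['ee_pos'])+R@M[:3,3]
    return np.round([G(x) for x in c+d*((z-c[2])/d[:,2])[:,None]],4)
E
python3 -c "
from h import *
print('lip',wr([(235,330),(423,328)],.058),wr([(247,284),(413,284)],0),'pot',wr([(355,208)],.048))"
```

```text
lip [[-0.2282 -0.0389]
 [-0.2293  0.0504]] [[-0.2276 -0.043 ]
 [-0.2276  0.0586]] pot [[-0.2847  0.0184]]
```

Emit:
step_arm:
  plan:
    - [[-0.006, 0, -0.22], [0, 0, 0], 0.4]
    - [[-0.006, 0, -0.18], [0, 0, 0], 0.4]
    - [[0, 0, -0.05], [0, 0, 0], 0.4]
    - [[0, 0, 0], [0, 0, 0], 0.4]

```text
t: 16.1
ee_pos: [0.5055, -0.0267, 0.0461]
tcp_rot: [0.009, 0.675, 0.738, 0.005]
ft_force: [0.4, 0.1, 0.2]
width: 0.698
```

```bash
python3 -c "
from h import *
st()"
```

```text
t 16.10 ee [ 0.5055 -0.0267  0.0461] G [-0.2546  0.0078] jawyaw 5.14 zt [ 0.02  -0.004 -1.   ] w 0.70 F [0.4 0.1 0.2] FG [-0.   0.4] q [-0.2   0.47 -0.58  0.5   0.    1.28]
```

Emit:
step_arm:
  plan:
    - [[-0.03, -0.03, -0.03], [0, 0, 0], 0.4]
    - [[0.002, -0.06, -0.02], [0, 0, 0], 0.4]
    - [[0.006, -0.08, 0], [0, 0, 0], 0.4]
    - [[0.006, -0.08, 0], [0, 0, 0], 0.4]
    - [[0.006, -0.08, 0], [0, 0, 0], 0.4]

```text
t: 16.73
ee_pos: [0.5054, -0.079, 0.0406]
tcp_rot: [0.01, 0.674, 0.738, 0.007]
ft_force: [0.4, 1.5, -0.8]
width: 0.7
```

```bash
python3 -c "
from h import *
st()
f=optics.grab_frame('top');crop(f,360,170,560,320,4,'pics/j1.png')"
```

```text
t 16.73 ee [ 0.5054 -0.079   0.0406] G [-0.2025  0.0033] jawyaw 5.22 zt [ 0.024 -0.003 -1.   ] w 0.70 F [ 0.4  1.5 -0.8] FG [-1.4  0.6] q [-0.3   0.49 -0.57  0.49  0.    1.18]
```

View pics/j1.png

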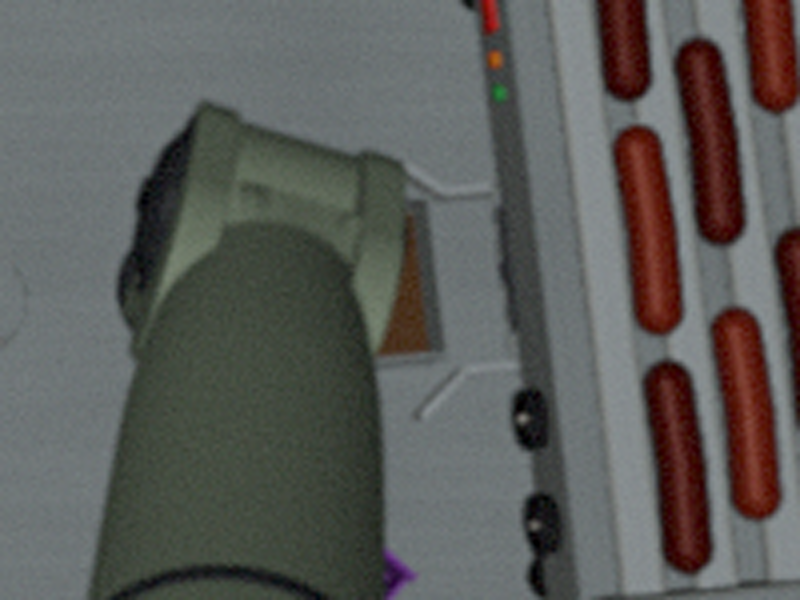

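```bash
python3 -c "
from h import *
T=optics.grab_frame('top')
for z in (.15,.2,.25,.3): print(z,[np.round(G(p),4) for p in onz(T,[(360+405/4,170+180/4),(360+375/4,170+350/4),(360+125/4,170+280/4)],z)])
S=optics.grab_frame('scene');crop(S,300,100,600,325,2.6,'pics/j2.png')
f=optics.grab_frame('wrist');cv2.imwrite('pics/j3.png',f['pixels'])"
```

```text
0.15 [array([-0.0729,  0.0494]), array([-0.1004, -0.0438]), array([-0.235 ,  0.0071])]
0.2 [array([-0.085 ,  0.0429]), array([-0.1114, -0.0466]), array([-0.2408,  0.0023])]
0.25 [array([-0.0971,  0.0365]), array([-0.1225, -0.0495]), array([-0.2466, -0.0025])]
0.3 [array([-0.1091,  0.0301]), array([-0.1335, -0.0523]), array([-0.2524, -0.0073])]
```

View pics/j2.png

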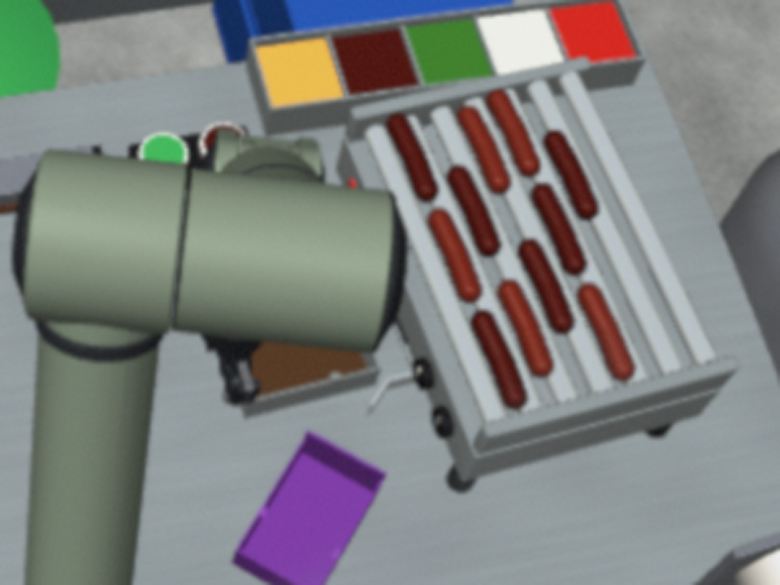

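View pics/j3.png

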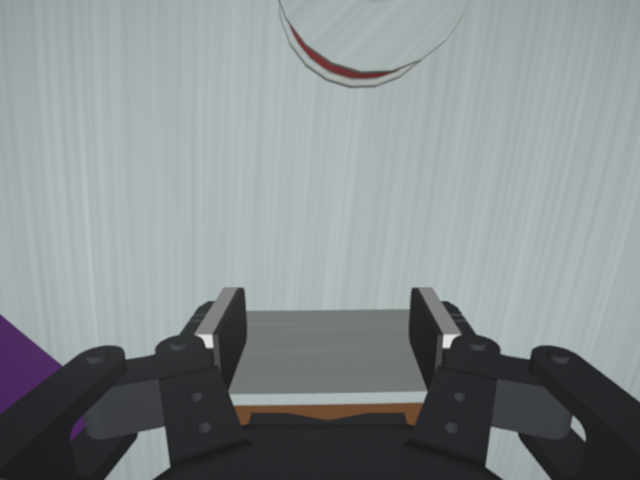

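```bash
python3 -c "
from h import *
T=optics.grab_frame('top');S=optics.grab_frame('scene')
def tri(a,b):
    c1,d1=ray(T,[a]);c2,d2=ray(S,[b]);d1=d1[0]/np.linalg.norm(d1);d2=d2[0]/np.linalg.norm(d2)
    s=np.linalg.lstsq(np.c_[d1,-d2],c2-c1,rcond=None)[0]
    p,q=c1+d1*s[0],c2+d2*s[1];print(np.round(p,3),np.round(q,3),G(p))
tri((360+385/4,170+155/4),(300+320/2.6,100+150/2.6))
tri((360+210/4,170+105/4),(300+220/2.6,100+140/2.6))
"
```

```text
[ 0.531 -0.131  0.431] [ 0.529 -0.144  0.433] [-0.14826786  0.02496921]
[ 0.552 -0.053  0.439] [ 0.552 -0.054  0.439] [-0.22402885  0.05223868]
```

Emit:
step_arm:
  plan:
    - [[0.006, -0.07, 0], [0.002, 0.008, 0], 0.4]
    - [[0.006, -0.07, 0], [0, 0.007, 0], 0.4]
    - [[0.006, -0.07, 0], [0, 0, 0], 0.4]
    - [[0.006, -0.05, 0], [0, 0, 0], 0.4]

```text
t: 17.52
ee_pos: [0.5083, -0.1175, 0.0403]
tcp_rot: [-0.002, 0.673, 0.739, -0.0]
ft_force: [-0.7, 2.1, 1.2]
width: 0.701
```

```bash
python3 -c "
from h import *
st()
f=optics.grab_frame('top');crop(f,360,170,560,320,4,'pics/k1.png')"
```

```text
t 17.52 ee [ 0.5083 -0.1175  0.0403] G [-0.1638  0.003 ] jawyaw 5.35 zt [-0.003  0.002 -1.   ] w 0.70 F [-0.7  2.1  1.2] FG [-2.2 -0.5] q [-0.37  0.51 -0.51  0.55  0.    1.11]
```

View pics/k1.png

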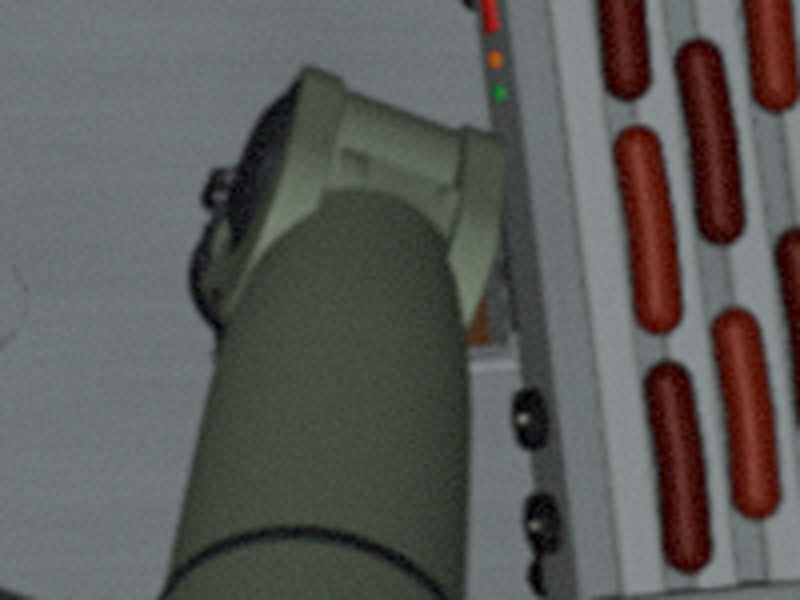

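Emit:
step_arm:
  plan:
    - [[0.003, -0.04, 0], [0, 0, -0.005], 0.4]
    - [[0.003, -0.04, 0], [0, 0, 0], 0.4]
    - [[0.003, -0.04, 0], [0, 0, 0], 0.4]
    - [[0.003, -0.03, 0], [0, 0, 0], 0.4]

```text
t: 18.08
ee_pos: [0.5104, -0.1415, 0.0403]
tcp_rot: [-0.002, 0.676, 0.737, 0.0]
ft_force: [-0.7, 5.8, 2.3]
width: 0.702
```

Emit:
step_arm:
  plan:
    - [[0.003, -0.03, 0], [0, 0, 0], 0.4]
    - [[0.003, -0.03, 0], [0, 0, 0], 0.4]
    - [[0.003, -0.03, 0], [0, 0, 0], 0.4]

```text
t: 18.45
ee_pos: [0.511, -0.1526, 0.0404]
tcp_rot: [-0.005, 0.676, 0.737, 0.003]
ft_force: [-0.5, 5.3, 3.0]
width: 0.702
```

```bash
python3 -c "
from h import *
st()"
```

```text
t 18.45 ee [ 0.511  -0.1526  0.0404] G [-0.1287  0.0028] jawyaw 5.00 zt [-0.003  0.01  -1.   ] w 0.70 F [-0.5  5.3  3. ] FG [-5.3 -0. ] q [-0.43  0.53 -0.48  0.57  0.01  1.05]
```

Emit:
step_arm:
  plan:
    - [[0.002, -0.025, 0], [0, 0, 0], 0.4]
    - [[0.002, -0.025, 0], [0, 0, 0], 0.4]
    - [[0.002, -0.025, 0], [0, 0, 0], 0.4]

```text
t: 18.82
ee_pos: [0.5113, -0.161, 0.0405]
tcp_rot: [-0.007, 0.675, 0.738, 0.005]
ft_force: [-0.7, 4.7, 2.0]
width: 0.705
```

Emit:
step_arm:
  plan:
    - [[0.002, -0.02, 0], [0, 0, 0], 0.4]
    - [[0.002, -0.02, 0], [0, 0, 0], 0.4]

```text
t: 19.08
ee_pos: [0.5115, -0.1649, 0.0405]
tcp_rot: [-0.009, 0.674, 0.739, 0.007]
ft_force: [-1.2, 5.8, 2.4]
width: 0.697
```

Emit:
step_arm:
  plan:
    - [[0.002, -0.02, 0], [0, 0, 0], 0.4]
    - [[0.002, -0.02, 0], [0, 0, 0], 0.4]

```text
t: 19.32
ee_pos: [0.5114, -0.1675, 0.0406]
tcp_rot: [-0.012, 0.673, 0.739, 0.01]
ft_force: [-0.4, 9.4, 4.5]
width: 0.703
```

```bash
python3 -c "
from h import *
st()"
```

```text
t 19.32 ee [ 0.5114 -0.1675  0.0406] G [-0.1137  0.0019] jawyaw 5.34 zt [-0.004  0.03  -1.   ] w 0.70 F [-0.4  9.4  4.5] FG [-9.4  0.4] q [-0.47  0.54 -0.46  0.59  0.02  1.01]
```

Emit:
step_arm:
  plan:
    - [[0.003, -0.02, 0], [-0.008, 0, -0.003], 0.4]
    - [[0.003, -0.02, 0], [-0.008, 0, 0], 0.4]

```text
t: 19.58
ee_pos: [0.5117, -0.1695, 0.0404]
tcp_rot: [-0.006, 0.674, 0.739, 0.004]
ft_force: [-0.6, 9.1, 2.5]
width: 0.698
```

Emit:
step_arm:
  plan:
    - [[0.003, -0.023, 0], [-0.006, 0, 0], 0.4]
    - [[0.003, -0.023, 0], [-0.006, 0, 0], 0.4]

```text
t: 19.82
ee_pos: [0.5115, -0.1715, 0.0402]
tcp_rot: [-0.003, 0.673, 0.74, -0.0]
ft_force: [-1.4, 10.2, 5.0]
width: 0.696
```

```bash
python3 -c "
from h import *
st()"
```

```text
t 19.82 ee [ 0.5115 -0.1715  0.0402] G [-0.1097  0.0017] jawyaw 5.38 zt [-0.005  0.004 -1.   ] w 0.70 F [-1.4 10.2  5. ] FG [-10.3  -0.5] q [-0.46  0.54 -0.46  0.57  0.    1.02]
```

Emit:
step_arm:
  plan:
    - [[0.003, -0.025, 0], [-0.003, 0, -0.004], 0.4]
    - [[0.003, -0.025, 0], [-0.003, 0, 0], 0.4]
    - [[0.003, -0.025, 0], [-0.003, 0, 0], 0.4]

```text
t: 20.2
ee_pos: [0.5117, -0.1753, 0.0401]
tcp_rot: [-0.004, 0.674, 0.739, 0.0]
ft_force: [-1.0, 9.8, 4.9]
width: 0.698
```

Emit:
step_arm:
  plan:
    - [[0.003, -0.025, 0], [-0.003, 0, 0], 0.4]
    - [[0.003, -0.025, 0], [-0.003, 0, 0], 0.4]

```text
t: 20.45
ee_pos: [0.5115, -0.1785, 0.04]
tcp_rot: [-0.004, 0.673, 0.74, -0.0]
ft_force: [-0.2, 7.6, 4.0]
width: 0.699
```

```bash
python3 -c "
from h import *
st()"
```

```text
t 20.45 ee [ 0.5115 -0.1785  0.04  ] G [-0.1027  0.0011] jawyaw 5.48 zt [-0.007  0.005 -1.   ] w 0.70 F [-0.2  7.6  4. ] FG [-7.6  0.5] q [-0.47  0.55 -0.46  0.58  0.    1.  ]
```

Emit:
step_arm:
  plan:
    - [[0.003, -0.023, 0], [-0.003, 0, -0.004], 0.4]
    - [[0.003, -0.023, 0], [-0.002, 0, 0], 0.4]

```text
t: 20.7
ee_pos: [0.5122, -0.1827, 0.04]
tcp_rot: [-0.003, 0.674, 0.739, -0.001]
ft_force: [-0.4, 5.0, 2.5]
width: 0.698
```

```bash
python3 -c "
from h import *
st()"
```

```text
t 20.70 ee [ 0.5122 -0.1827  0.04  ] G [-0.0986  0.0014] jawyaw 5.27 zt [-0.007  0.003 -1.   ] w 0.70 F [-0.4  5.   2.5] FG [-5.  0.] q [-0.48  0.55 -0.45  0.58 -0.    1.  ]
```

Emit:
step_arm:
  plan:
    - [[0.002, -0.02, 0], [-0.002, 0, 0], 0.4]

```text
t: 20.82
ee_pos: [0.5121, -0.184, 0.04]
tcp_rot: [-0.004, 0.674, 0.739, -0.001]
ft_force: [-0.5, 9.4, 4.9]
width: 0.702
```

Emit:
step_arm:
  plan:
    - [[0.002, -0.02, 0], [-0.002, 0, 0], 0.4]

```text
t: 20.95
ee_pos: [0.5119, -0.1842, 0.0399]
tcp_rot: [-0.005, 0.673, 0.74, 0.0]
ft_force: [-0.1, 13.4, 6.5]
width: 0.701
```

Emit:
step_arm:
  plan:
    - [[0.002, -0.023, 0], [-0.002, 0, 0], 0.4]

```text
t: 21.08
ee_pos: [0.5118, -0.1843, 0.0399]
tcp_rot: [-0.006, 0.673, 0.74, 0.002]
ft_force: [0.0, 13.5, 8.0]
width: 0.697
```

Emit:
step_arm:
  plan:
    - [[-0.001, 0.02, 0], [0, 0, 0], 0.4]
    - [[-0.001, 0.02, 0], [0, 0, 0], 0.4]
    - [[-0.002, 0.03, 0], [0, 0, 0], 0.4]

```text
t: 21.45
ee_pos: [0.5116, -0.1749, 0.0401]
tcp_rot: [-0.005, 0.673, 0.74, 0.001]
ft_force: [-0.3, 0.2, 0.2]
width: 0.7
```

```bash
python3 -c "
from h import *
st()
f=optics.grab_frame('wrist');cv2.imwrite('pics/l1.png',f['pixels'])"
```

```text
t 21.45 ee [ 0.5116 -0.1749  0.0401] G [-0.1064  0.0016] jawyaw 5.44 zt [-0.006  0.008 -1.   ] w 0.70 F [-0.3  0.2  0.2] FG [-0.3 -0.3] q [-0.47  0.54 -0.46  0.58  0.    1.01]
```

View pics/l1.png

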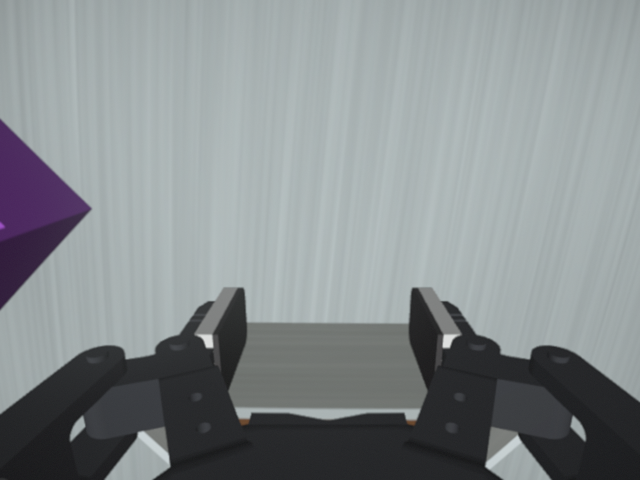

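Emit:
step_arm:
  plan:
    - [[-0.005, 0.1, 0], [0, 0, 0], 0.4]
    - [[-0.01, 0.12, 0.1], [0, 0, 0], 0.4]
    - [[0, 0.05, 0.35], [0, 0, 0], 0.4]
    - [[-0.1, 0.2, 0.35], [0, 0, 0], 0.4]
    - [[-0.2, 0.3, 0.2], [0, 0, 0], 0.4]

```text
t: 22.12
ee_pos: [0.4632, -0.0542, 0.1932]
tcp_rot: [-0.006, 0.673, 0.739, 0.001]
ft_force: [0.2, 0.4, -0.4]
width: 0.699
```

Emit:
step_arm:
  plan:
    - [[-0.2, 0.3, 0.1], [0, 0, 0], 0.4]
    - [[-0.2, 0.35, 0], [0, 0, 0], 0.4]
    - [[-0.2, 0.35, 0], [0, 0, 0], 0.4]
    - [[0, 0.35, 0], [0, 0, 0], 0.4]
    - [[0, 0, 0], [0, 0, 0], 0.4]

```text
t: 22.75
ee_pos: [0.3668, 0.1595, 0.2167]
tcp_rot: [-0.002, 0.67, 0.742, 0.006]
ft_force: [0.0, -1.0, -1.0]
width: 0.7
```

```bash
python3 -c "
from h import *
st()
f=optics.grab_frame('top');crop(f,360,170,560,320,4,'pics/m1.png');cv2.imwrite('pics/m2.png',f['pixels'])
f=optics.grab_frame('scene');cv2.imwrite('pics/m3.png',f['pixels'])"
```

```text
t 22.75 ee [0.3668 0.1595 0.2167] G [-0.4517 -0.1148] jawyaw 5.80 zt [ 0.006  0.011 -1.   ] w 0.70 F [ 0. -1. -1.] FG [ 1.  -0.1] q [ 0.22  0.07 -0.61  0.89  0.01  1.69]
```

View pics/m1.png

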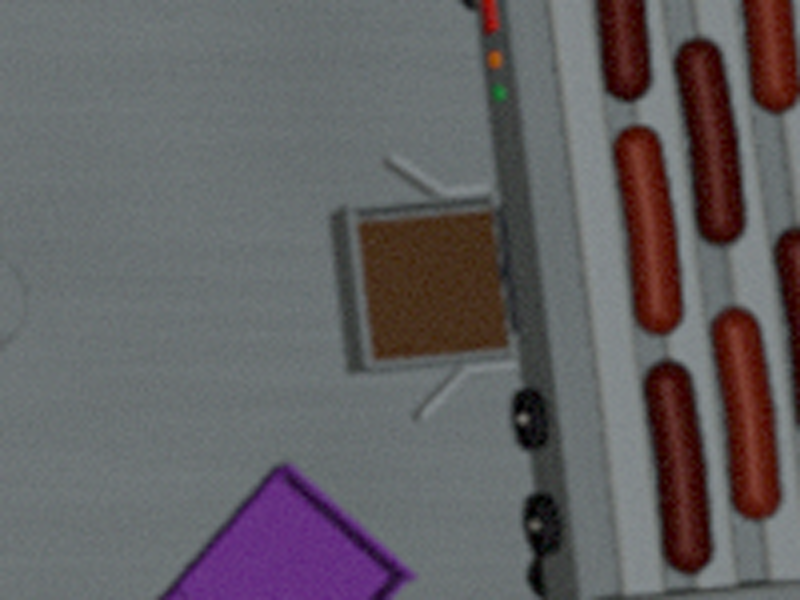

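View pics/m3.png

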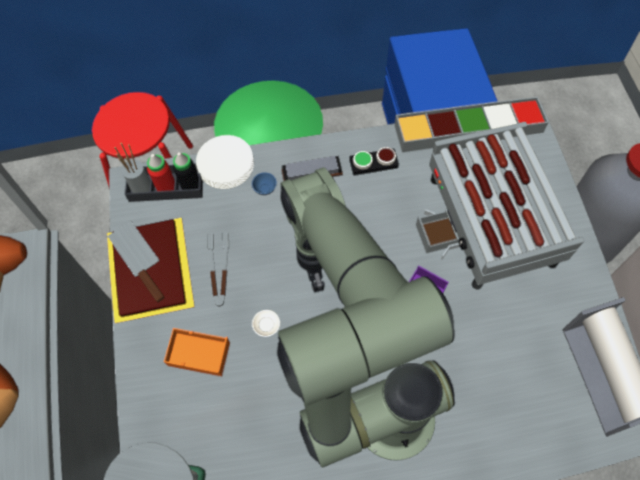

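```bash
python3 -c "
from h import *
T=optics.grab_frame('top')
a=lambda L:[(360+x/4,170+y/4) for x,y in L]
print([np.round(G(p),4) for p in onz(T,a([(333,213),(350,371)]),0)],[np.round(G(p),4) for p in onz(T,a([(347,207),(365,369)]),.058)])"
```

```text
[array([-0.0841,  0.0519]), array([-0.0844, -0.0469])] [array([-0.0874,  0.048 ]), array([-0.0874, -0.0493])]
```

```bash
python3 -c "
from plant import bot
print(bot.job_done())"
```

```text
the job is handed in; nothing more can be done
None
```

The drip pan is back under the grill, held by the catch, and I handed the job in at about 23 s of the 72 s allowed. The hand-in reported no verdict.

**How it went:** I pushed the pan flat along the counter with the partly opened fingertips in four pushes: sideways into the far lane, by the lip past the salt pot, sideways back onto the bay axis, then in by the lip.

**The catch:**
- The push rose to about 10 N as the roller rode over the lugs, fell to 5 N as it dropped behind them, then stalled on the stop.
- At the stop I read about 13.5 N along the push. The tool also carried 8 N upward, so about 15.7 N in all, under the 20 N limit.
- When I backed off, the force went to zero and the pan stayed put.

**Last check (top camera):**
- The lip stands about 86 mm in front of the grill face. That puts the pan's origin about 6 mm outside the face, inside the -16 to +26 mm window and 11 mm shallower than nominal.
- The pan sits 1 to 2 mm off the bay's middle by its lip, and square by eye.
- In the pictures the bowl, saucer, tongs and fixed obstacles look undisturbed; I did not measure them again.

**Disagreement:** before the last push, the wrist and top cameras differed by about 6 mm on the pan's sideways position. Once the pan was between the rails this no longer mattered.

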